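Clear the plate and square up the post

TASK

The post of this display stand leans forward in its foot. Take the scraper block and wipe the three loose chips off the steel plate with it, put the block down clear of the plate, then pick up the try square, set it flat on the plate along the middle and press it into the corner against the post until the post stands upright and the square touches both plate and post all along. Finish while still holding the square pressed there, do not let go; touch the chips only with the block, and do not disturb the dish or the tape roll.

Things in the scene. Friction and masses are not known exactly. Their poses are not given: they have to be found in the camera images.
- plate: fixed dark steel base plate, 220 (x) x 120 (y) x 12 mm; origin: centre of its underside, on the table; x runs lengthwise from the free end towards the post. At the post end a low steel bracket holds its foot: two cheeks and bolts out to y = +-33 mm, up to 42 mm above the table, and behind the post a stop block, x = 91 to 103 mm, 62 mm high
- corner (a point): middle of the inner corner line where the post's front face meets the plate's top: 60 mm from the plate's origin along its +x, 12 mm above the table; axes as the plate's (z up). The post's front face looks along -x
- post (a joint): lean of the wooden post (30 deep x 40 wide x 100 mm tall, thin brass cap) about the corner line, rad: 0 = upright, where it meets a rigid stop; positive = leaning towards the plate's -x, over the corner (0.13 at most). Stiff, it stays where it is left; about 1.5 N at the top moves it
- try_square: loose metal try square, 250 g, standing on its base bar, 110 long x 30 wide x 20 mm high. At one end (heel) a blade rises to 150 mm, 30 mm along the bar, 12 mm thick (grip it across that, high up), outer edge flush with the bar's end. Origin: underside at the heel end, mid-width; x along the bar away from the heel (must finish opposite to the plate's x, origin at the corner point), z up
- scraper_block: loose dark wooden scraper block with a grey plastic sole, 110 (x, its long side) x 24 (y) x 60 mm tall (sole 18 mm thick in y, 12 mm high), 150 g, standing on its sole; origin: centre of its underside. Held across its 24 mm it wipes sideways, along its y
- chip_1: cream-coloured chip of hard filler, about 17 x 13 x 8 mm, 10 g, lying on the plate within 45 mm of the middle of the plate lengthwise and 35 mm of its centreline; origin: centre of its underside
- chip_2: cream-coloured chip of hard filler, about 17 x 13 x 8 mm, 10 g, lying on the plate within 45 mm of the middle of the plate lengthwise and 35 mm of its centreline; origin: centre of its underside
- chip_3: cream-coloured chip of hard filler, about 17 x 13 x 8 mm, 10 g, lying on the plate within 45 mm of the middle of the plate lengthwise and 35 mm of its centreline; origin: centre of its underside
- dish: bystander: clear round dish, 60 mm across, 13 mm high; origin: centre of its underside
- tape: bystander: roll of tape lying flat, 104 mm across, 25 mm high; origin: centre of its underside
Mind the look-alikes: they are no part of the job. There is more than one size of the try_square; the job needs the larger. Leave any yellow look-alike of the scraper_block alone.

How it is judged:
By the outcome, as a careful person would: the job done as asked, in the order asked, and still so for the second after the job is handed in, while the arm keeps its last pose, push and grip.
It also fails if it takes over 72 s, if anything falls off the work surface, if the arm or the gripper's body presses on something with over 40 N, if the wrist force passes 120 N, or if a joint passes its speed limit or range.

ROBOT

A 6-joint arm with a two-finger parallel gripper is mounted at the origin on a cart in front of the work surface, level with it; the furniture and walls round the work are solid. World frame = base frame: x ahead of the robot, y to its left, z up, the work surface at z = 0. Lengths are in m, angles in rad, forces in N, time in s.
With the tool pointing down it reaches from about 0.325 to 0.85 m from the base axis. Payload 15.5 kg.
Tool frame: the origin (TCP) lies midway between the tips of the shut fingers; the grasp point (between the pads) lies 19 mm behind it; x points along the fingers, z is the direction in which the jaws open and shut, and the axes are right-handed (so a half turn about x gives the same grasp; the last joint's range is limited). The gripper opens to 91 mm and grips with 3 to 60 N. Pads are 32 mm wide; open, the fingers measure 118 mm over their backs; the gripper's body (76 mm by 178 mm) begins 60 mm behind the grasp point.
Start: joints at [-1.21, 0.494, 1.345, -0, 1.302, -0.096], TCP at [0.275, -0.561, 0.214] pointing down, gripper open.
Joint ranges: [-2.91, 2.91], [-0.82, 2.16], [0.22, 2.67], [-1.22, 4.37], [0.12, 2.79], [-3.08, 3.08]. Speed limits (rad/s): [1.89, 1.89, 2.57, 3.01, 3.01, 3.01].

INTERFACE

Orientations are given as a unit quaternion [x, y, z, w].
In Python, from cell import bot gives the robot as it stands.
- The arm moves only by the shell command python3 -m inch 'ROWS'. ROWS is JSON, a list that holds one entry, the list of rows, each a list of 5 numbers: the shift along the world's x, y, z in m, then the turn about the world's z in rad, then the finger opening in m, from 0 to 0.0912. A call has 1 to 8 rows; each row is the pose to reach, as a shift and turn from the pose commanded when the call began; what a row does not reach only later rows make up. A row lasts 1/10 s, in which the tool goes at most 50 mm and 8.59 degrees, less where a joint would pass 70% of its speed; a pose out of reach is approached as far as the arm can. A call with a gripper value outside its range is refused whole. The fingers move at their own pace and stop on an object; the grip force is fixed at half the most. Time passes only in rows, so rows that repeat a pose let the fingers close. It gives the time, the measured TCP pose, the force and the opening at its end, in the units of the state.
- bot.read_state(): the state, without advancing time (a new reading comes with each control period).
- bot.get_image(name): name is "scene" or "top"; returns (picture, depth): 420x560x3 uint8, blue, green, red; 420x560 float32, m along the optical axis (not along the pixel's ray), 0 where there is no reading.
- bot.calibration(name): a dict with "fov_y" (degrees; the focal length in pixels is half the picture's height over the tangent of half this angle, whatever the lens; pixels are square), "cx", "cy" (the principal point, pixels), "view" (4x4, takes a point from world to camera coordinates). Camera axes: x right, y down, z forward; pixel columns grow to the right and rows downward; lengths in m; the calibration is good to about 2 mm. A picture is of the moment at which its call begins. calibration takes no time and is no camera call.
- bot.hand_in(): hands the job in, once; it reports no verdict.
The state is a dict: "time_s": time; "qpos": joint angles; "qd": joint speeds; "joint_efforts": joint torques, N m; "tcp_pos": TCP position; "ee_rot": TCP orientation; "force": force on the tool from outside, world axes, zero at the start; "moment": the same for the moment, N m; "width": finger opening in m.
Only numpy, scipy, OpenCV 4.12 (cv2) and the standard library are available. Lean on these libraries where they do the work, as an engineer would, in place of code of your own. Each camera call takes 0.05 s, during which the arm holds its last target.

## Working session

There is one attempt and no reset: what is moved stays moved. The work goes in short steps, Python scripts to look and compute and a shell command to move; the robot and the scene stay as the last step left them, time stands still between calls to the robot, and variables do not carry over. Pictures are saved under pics/ and viewed, and the job is handed in when it is done.

```bash
mkdir -p pics; ls
python3 - <<'E'
from cell import bot
import cv2,numpy as np
for n in("scene","top"):
    im,d=bot.get_image(n); cv2.imwrite(f"pics/{n}0.png",im); np.savez(f"pics/{n}0.npz",im=im,d=d)
    c=bot.calibration(n); print(n,c)
s=bot.read_state(); print(s)
E
```

```text
pics
scene {'fov_y': 43.92039905604608, 'cx': 278.6206921095657, 'cy': 209.6569324144721, 'view': array([[-8.22103774e-01, -5.69337385e-01,  5.71114073e-04,
         5.26909476e-01],
       [-3.47875176e-01,  5.01525301e-01, -7.92120720e-01,
         2.66729713e-01],
       [ 4.50697511e-01, -6.51404110e-01, -6.10364186e-01,
         1.41793874e+00],
       [ 0.00000000e+00,  0.00000000e+00,  0.00000000e+00,
         1.00000000e+00]])}
top {'fov_y': 56.5381572215923, 'cx': 280.2561887861117, 'cy': 206.88626452665852, 'view': array([[-0.00779369, -0.99956542,  0.02842947, -0.03591891],
       [-0.99485391,  0.00487858, -0.10120227,  0.63103583],
       [ 0.10101959, -0.0290719 , -0.99445959,  0.98627957],
       [ 0.        ,  0.        ,  0.        ,  1.        ]])}
{'time_s': 0.1, 'qpos': array([-1.21045881e+00,  4.94138996e-01,  1.34607081e+00,  2.69391598e-05,
        1.30249189e+00, -9.54980819e-02]), 'qd': array([ 0.00040376, -0.00120679, -0.00116666,  0.00023748, -0.00057985,
       -0.00115685]), 'joint_efforts': array([ 1.79373033e-03, -8.80242419e+01, -3.82544053e+01,  7.07546202e-02,
        4.81663202e-02, -6.43940939e-05]), 'tcp_pos': array([ 0.27502431, -0.56085668,  0.21338617]), 'ee_rot': array([ 0.37434227,  0.60034875, -0.37385123,  0.59973703]), 'force': array([0.60978783, 0.04618305, 0.43822404]), 'moment': array([-0.00415261,  0.01827761,  0.05109079]), 'width': 0.09131200378932779}
```

View pics/scene0.png

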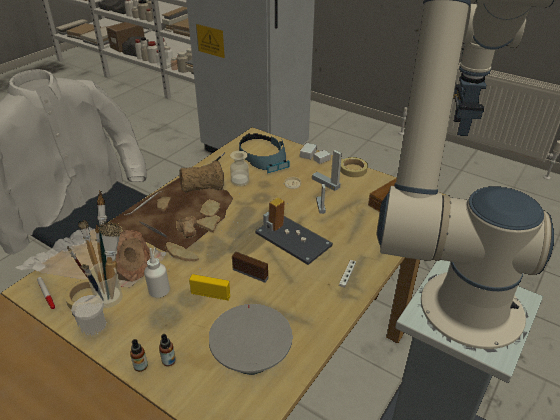

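View pics/top0.png

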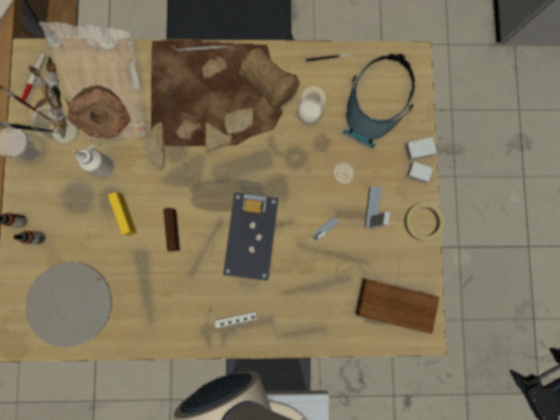

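Candidates. Scraper: dark brown block at top(171,229), yellow look-alike at (121,213). Squares: large at top(375,207), small at (326,228). Dish at (344,172), tape at (424,221). By the description I pick the dark block and the large square, and check both in close crops.

```bash
cat > h.py <<'E'
from cell import bot
import cv2,numpy as np
def cal(n):
    c=bot.calibration(n); f=210/np.tan(np.radians(c['fov_y']/2)); return f,c['cx'],c['cy'],np.array(c['view'])
def cloud(n,d):
    f,cx,cy,V=cal(n); v,u=np.mgrid[0:420,0:560]
    P=np.stack([(u-cx)/f*d,(v-cy)/f*d,d],-1); R,t=V[:3,:3],V[:3,3]
    return (P-t)@R
def proj(n,p):
    f,cx,cy,V=cal(n); q=np.asarray(p)@V[:3,:3].T+V[:3,3]
    return np.stack([q[...,0]/q[...,2]*f+cx,q[...,1]/q[...,2]*f+cy],-1)
def onplane(n,u,v,z):
    f,cx,cy,V=cal(n); R,t=V[:3,:3],V[:3,3]; r=np.array([(u-cx)/f,(v-cy)/f,1])@R; o=-t@R
    return o+r*(z-o[2])/r[2]
def snap(n,tag):
    im,d=bot.get_image(n); cv2.imwrite(f"pics/{n}{tag}.png",im); np.savez(f"pics/{n}{tag}.npz",im=im,d=d); return im,d
def load(n,tag):
    a=np.load(f"pics/{n}{tag}.npz"); return a['im'],a['d']
E
python3 - <<'E'
from h import *
im,d=load('top','0'); 
a=cv2.resize(im[180:290,150:290],None,fx=5,fy=5,interpolation=cv2.INTER_CUBIC)
cv2.imwrite('pics/ct1.png',a)
b=cv2.resize(im[140:260,290:450],None,fx=5,fy=5,interpolation=cv2.INTER_CUBIC)
cv2.imwrite('pics/ct2.png',b)
im,d2=load('scene','0')
b=cv2.resize(im[130:290,220:380],None,fx=3.7,fy=3.7,interpolation=cv2.INTER_CUBIC)
cv2.imwrite('pics/cs1.png',b)
P=cloud('top',d); print('table z',np.median(P[300:310,120:200,2]),'plate z',np.median(P[260:270,235:260,2]), P[229,171],P[207,375],P[229,326])
Q=cloud('scene',d2); print(Q[265,250],Q[184,325], np.median(Q[290:300,300:330,2]))
E
```

```text
table z 0.0007485814081989615 plate z 0.013082844697898945 [0.57346681 0.23373405 0.06493478] [ 0.62996213 -0.29080992  0.02565147] [ 0.57316668 -0.16125748  0.01421104]
[0.56259866 0.25527964 0.0537576 ] [ 0.62479882 -0.26917548  0.00820062] 0.0010354172272855496
```

View pics/ct1.png

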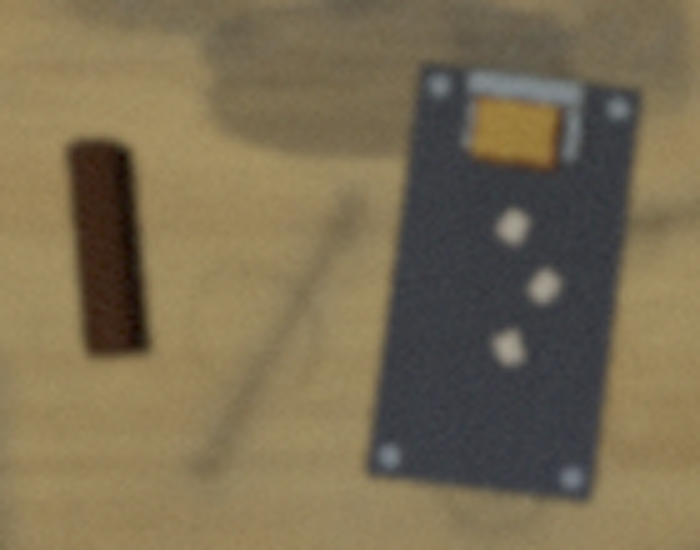

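View pics/ct2.png

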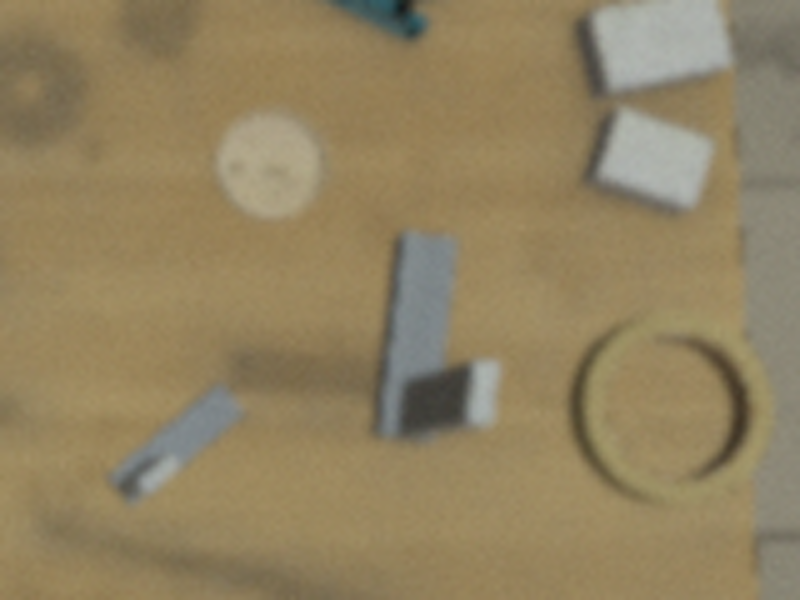

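View pics/cs1.png

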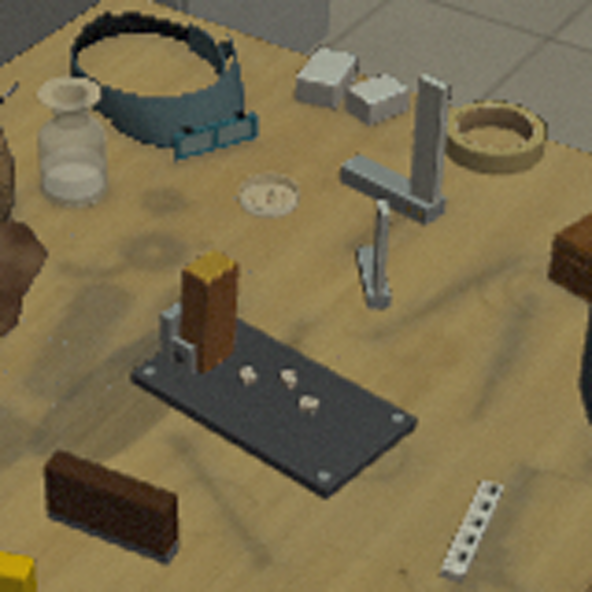

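The crops confirm it: dark block with grey sole, and the large square with its heel nearest the robot and toe towards +x. Now measuring.

```bash
cat >> h.py <<'E'
def rect(n,mask,z):
    v,u=np.nonzero(mask); p=np.array([onplane(n,a,b,z)[:2] for a,b in zip(u,v)])
    return p,cv2.minAreaRect((p*1000).astype(np.float32))
def biggest(m):
    k,l,s,c=cv2.connectedComponentsWithStats(m.astype(np.uint8)); return l==1+np.argmax(s[1:,4])
E
python3 - <<'E'
from h import *
from scipy.spatial.transform import Rotation as R
im,d=load('top','0'); P=cloud('top',d); hsv=cv2.cvtColor(im,cv2.COLOR_BGR2HSV); g=im.max(-1)
def box(u0,v0,u1,v1):
    m=np.zeros((420,560),bool); m[v0:v1,u0:u1]=1; return m
# plate
m=box(215,185,290,290)&(hsv[...,1]<75)&(g<95); m=biggest(m); m=cv2.morphologyEx(m.astype(np.uint8),cv2.MORPH_CLOSE,np.ones((25,25)))>0
p,r=rect('top',m,.012); print('plate',r,m.sum())
# chips
m=box(240,218,270,258)&(g>130); k,l,s,c=cv2.connectedComponentsWithStats(m.astype(np.uint8))
for i in range(1,k): print('chip',s[i,4],onplane('top',*c[i],.018))
# block by height
m=box(150,195,190,260)&(P[...,2]>.05); p,r=rect('top',m,.06); print('block top',r,m.sum(),P[m].mean(0))
m=box(360,180,385,232)&(P[...,2]>.012)&(P[...,2]<.035); p,r=rect('top',m,.02); print('bar',r,P[m].mean(0))
m=box(360,180,400,232)&(P[...,2]>.12); p,r=rect('top',m,.15); print('blade top',r,P[m].mean(0),P[m][:,2].max())
m=box(235,185,275,220)&(P[...,2]>.09); p,r=rect('top',m,.112); print('post top',r,P[m].mean(0))
m=box(405,195,445,245)&(P[...,2]>.015)&(P[...,2]<.04); p,r=rect('top',m,.025); print('tape',r)
s=bot.read_state(); print(R.from_quat(s['ee_rot']).as_matrix().round(3))
E
```

```text
Traceback (most recent call last):
  File "h.py", line 20, in rect
    v,u=np.nonzero(mask); p=np.array([onplane(n,a,b,z)[:2] for a,b in zip(u,v)])
                                      ~~~~~~~^^^^^^^^^
  File "h.py", line 13, in onplane
    f,cx,cy,V=cal(n); R,t=V[:3,:3],V[:3,3]; r=np.array([(u-cx)/f,(v-cy)/f,1])@R; o=-t@R
              ~~~^^^
  File "h.py", line 4, in cal
    c=bot.calibration(n); f=210/np.tan(np.radians(c['fov_y']/2)); return f,c['cx'],c['cy'],np.array(c['view'])
ValueError: time passes only in moves, steps and waits
```

```bash
sed -i 's/^def cal(n):/import functools\n@functools.lru_cache(None)\ndef cal(n):/' h.py
cat > m0.py <<'E'
from h import *
from scipy.spatial.transform import Rotation as R
im,d=load('top','0'); P=cloud('top',d); hsv=cv2.cvtColor(im,cv2.COLOR_BGR2HSV); g=im.max(-1)
def box(u0,v0,u1,v1):
    m=np.zeros((420,560),bool); m[v0:v1,u0:u1]=1; return m
# plate
m=box(215,185,290,290)&(hsv[...,1]<75)&(g<95); m=biggest(m); m=cv2.morphologyEx(m.astype(np.uint8),cv2.MORPH_CLOSE,np.ones((25,25)))>0
p,r=rect('top',m,.012); print('plate',r,m.sum())
# chips
m=box(240,218,270,258)&(g>130); k,l,s,c=cv2.connectedComponentsWithStats(m.astype(np.uint8))
for i in range(1,k): print('chip',s[i,4],onplane('top',*c[i],.018))
m=box(150,195,190,260)&(P[...,2]>.05); p,r=rect('top',m,.06); print('block top',r,m.sum(),P[m].mean(0))
m=box(360,180,385,232)&(P[...,2]>.012)&(P[...,2]<.035); p,r=rect('top',m,.02); print('bar',r,P[m].mean(0))
m=box(360,180,400,232)&(P[...,2]>.12); p,r=rect('top',m,.15); print('blade top',r,P[m].mean(0),P[m][:,2].max())
m=box(235,185,275,220)&(P[...,2]>.09); p,r=rect('top',m,.112); print('post top',r,P[m].mean(0))
m=box(405,195,445,245)&(P[...,2]>.015)&(P[...,2]<.04); p,r=rect('top',m,.025); print('tape',r)
s=bot.read_state(); print(R.from_quat(s['ee_rot']).as_matrix().round(3))
E
python3 m0.py
```

```text
plate ((559.3032836914062, 37.47542953491211), (119.61113739013672, 224.17642211914062), 82.97322845458984) 3723
chip 19 [0.58477985 0.03432021 0.018     ]
chip 16 [0.55385341 0.01715872 0.018     ]
chip 18 [0.52149101 0.03565463 0.018     ]
block top ((582.7273559570312, 245.47689819335938), (83.10411834716797, 121.66053771972656), 84.89412689208984) 455 [0.57322921 0.23172506 0.08400731]
bar ((632.1484375, -287.3603820800781), (32.26206588745117, 110.4049301147461), 80.68061065673828) [ 0.63873276 -0.2866693   0.02116789]
blade top ((622.552001953125, -269.92498779296875), (58.8610725402832, 125.02140808105469), 79.23175811767578) [ 0.58941943 -0.26846604  0.18242359] 1.0456985886732153
post top ((624.052978515625, 33.7266731262207), (50.172447204589844, 36.15074920654297), 89.7528305053711) [0.62388276 0.0274506  0.13988215]
tape ((593.7213745117188, -422.0631408691406), (104.81547546386719, 98.13056182861328), 89.58489227294922)
[[-0.     0.898  0.44 ]
 [ 0.001  0.44  -0.898]
 [-1.     0.    -0.001]]
```

```bash
cat > fit.py <<'E'
from h import *
from scipy.optimize import minimize
def verts(b):
    x0,x1,y0,y1,z0,z1=b; return np.array([[x,y,z] for x in(x0,x1) for y in(y0,y1) for z in(z0,z1)])
def sil(n,boxes,q,ss=8,off=(0,0,560,420)):
    u0,v0,u1,v1=off; W,H=(u1-u0),(v1-v0); m=np.zeros((H*ss,W*ss),np.uint8); c,s=np.cos(q[2]),np.sin(q[2])
    for b in boxes:
        p=verts(b); w=np.c_[c*p[:,0]-s*p[:,1]+q[0],s*p[:,0]+c*p[:,1]+q[1],p[:,2]+(q[3] if len(q)>3 else 0)]
        uv=(proj(n,w)-[u0,v0]+.5)*ss-.5
        cv2.fillConvexPoly(m,np.round(cv2.convexHull(uv.astype(np.float32))*16).astype(np.int32),1,shift=4)
    return cv2.resize(m.astype(np.float32),(W,H),interpolation=cv2.INTER_AREA)
def fit(views,boxes,q0,z=0):
    # views: list of (name, mask, off)
    def cost(q):
        return sum(np.abs(sil(n,boxes,[*q,z],off=o)-m[o[1]:o[3],o[0]:o[2]]).sum() for n,m,o in views)
    best=None
    for k in range(3):
        q=np.array(q0) if best is None else best.x
        S=np.vstack([q,q+[.006,0,0],q+[0,.006,0],q+[0,0,.06]])
        r=minimize(cost,q,method='Nelder-Mead',options=dict(initial_simplex=S,xatol=1e-4,fatol=.05,maxiter=300)); best=r
    return best.x,best.fun
PL=[(-.11,.11,-.06,.06,0,.012)]; BL=[(-.055,.055,-.012,.012,.012,.06),(-.055,.055,-.009,.009,0,.012)]
SQ=[(0,.11,-.015,.015,0,.02),(0,.03,-.006,.006,0,.15)]
E
cat > m1.py <<'E'
from fit import *
im,d=load('top','0');sc,d2=load('scene','0')
def hs(im): h=cv2.cvtColor(im,cv2.COLOR_BGR2HSV).astype(int); return h[...,0],h[...,1],h[...,2]
def mk(m,o):
    r=np.zeros((420,560),bool); r[o[1]:o[3],o[0]:o[2]]=m[o[1]:o[3],o[0]:o[2]]; return biggest(r).astype(np.float32)
H,S,V=hs(im);H2,S2,V2=hs(sc)
ot=(215,183,290,290); m=mk((S<80)&(V<95),ot); m=cv2.morphologyEx(m,cv2.MORPH_CLOSE,np.ones((25,25)))
q,f=fit([('top',m,ot)],PL,[.559,.037,-.12]); print('plate',q,f)
ob=(150,195,190,260); mt=mk(V<85,ob); os=(222,245,280,288); ms=mk((V2<95),os); print(mt.sum(),ms.sum())
for v in([('top',mt,ob)],[('scene',ms,os)],[('top',mt,ob),('scene',ms,os)]): print('block',fit(v,BL,[.573,.233,-.09]))
ob=(355,175,405,236); mt=mk((S<75),ob); os=(305,140,350,195); ms=mk((S2<60),os); print(mt.sum(),ms.sum())
for v in([('top',mt,ob)],[('scene',ms,os)],[('top',mt,ob),('scene',ms,os)]): print('sq',fit(v,SQ,[.58,-.296,-.17+.3]))
q2=fit([('top',mt,ob),('scene',ms,os)],SQ,[.58,-.296,.1])[0]
for n,I in(('top',im),('scene',sc)):
    A=cv2.resize(I,None,fx=4,fy=4,interpolation=cv2.INTER_CUBIC)
    for b,qq in((PL,q),(SQ,q2)):
        M=(sil(n,b,[*qq,0],ss=4)); M=(cv2.resize(M,None,fx=4,fy=4)>.5).astype(np.uint8)
        cv2.drawContours(A,cv2.findContours(M,0,1)[0],-1,(0,255,0),1)
    A=A[680:1180,840:1640] if n=='top' else A[540:1100,900:1500]
    cv2.imwrite(f'pics/ov_{n}.png',A)
E
python3 m1.py
```

```text
plate [ 0.55801037  0.03823082 -0.13230767] 144.140625
500.0 695.0
block (array([0.57478007, 0.23831126, 0.11562828]), np.float64(119.28125))
block (array([0.57560122, 0.24244795, 0.07483293]), np.float64(51.46875))
block (array([0.57487604, 0.24153414, 0.08624902]), np.float64(183.3125))
722.0 1336.0
sq (array([ 0.57712444, -0.28151028, -0.14710883]), np.float64(38.53125))
sq (array([ 0.57828903, -0.27820917, -0.16241624]), np.float64(870.828125))
sq (array([ 0.57767837, -0.28095889, -0.14986503]), np.float64(924.75))
```

View pics/ov_top.png

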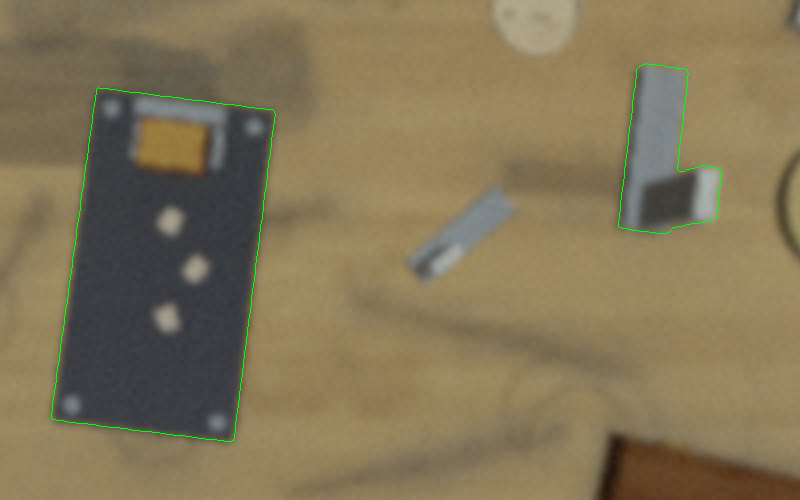

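View pics/ov_scene.png

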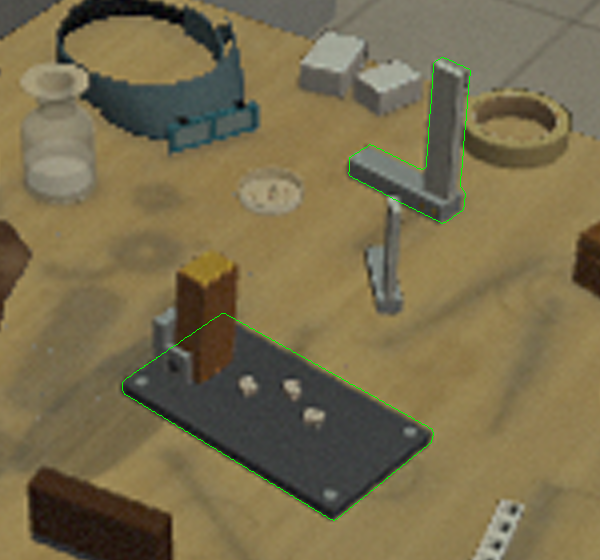

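Overlays sit on the plate and the square in both views. The block fit needs a better mask.

```bash
cat > m2.py <<'E'
exec(open('m1.py').read().split("ot=(215")[0])
ob=(150,195,190,260); os=(222,240,280,290)
for t in(60,70,80,100):
    mt=mk(V<t,ob); ms=mk((V2<t+15),os); print(t,mt.sum(),ms.sum(),fit([('top',mt,ob)],BL,[.574,.240,.08]),fit([('scene',ms,os)],BL,[.574,.240,.08]))
q2=fit([('scene',ms,os)],BL,[.574,.240,.08])[0]
out=[]
for n,I in(('top',im),('scene',sc)):
    A=cv2.resize(I,None,fx=5,fy=5,interpolation=cv2.INTER_CUBIC)
    M=(sil(n,BL,[*q2,0],ss=4)); M=(cv2.resize(M,None,fx=5,fy=5)>.5).astype(np.uint8)
    cv2.drawContours(A,cv2.findContours(M,0,1)[0],-1,(0,255,0),1)
    out.append(A[950:1350,700:1050] if n=='top' else A[1150:1550,1050:1450])
cv2.imwrite('pics/ovb.png',np.hstack(out))
E
python3 m2.py
```

```text
60 276.0 666.0 (array([0.57319453, 0.23416666, 0.29752275]), np.float64(336.65625)) (array([0.57426458, 0.2432894 , 0.05300977]), np.float64(77.75))
70 446.0 685.0 (array([0.57603451, 0.23675155, 0.11687163]), np.float64(172.28125)) (array([0.57479655, 0.24324115, 0.06350047]), np.float64(59.046875))
80 483.0 695.0 (array([0.5735854 , 0.23783634, 0.10764928]), np.float64(135.9375)) (array([0.57522457, 0.24256426, 0.06689436]), np.float64(51.53125))
100 535.0 834.0 (array([0.57348329, 0.23938245, 0.13157442]), np.float64(85.125)) (array([0.57514664, 0.24253993, 0.06825233]), np.float64(161.3125))
```

View pics/ovb.png

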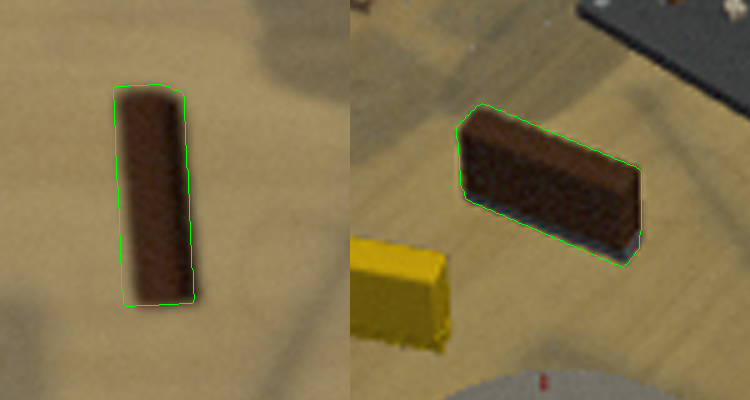

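Poses: plate (0.558, 0.038, yaw −0.132), block (0.5745, 0.2405, yaw ≈ 0.10), square origin (0.577, −0.2815, yaw −0.147). Moving over the block.

```bash
python3 - <<'E'
import numpy as np
c,s=np.cos(-.132),np.sin(-.132)
for p in([.5848,.0343],[.5539,.0172],[.5215,.0357],[.624,.0337],[.5745,.2405]):
    d=np.array(p)-[.558,.0382]; print((d@[[c,-s],[s,c]]).round(4))
for q in([-.008,-.055],[-.008,.08],[.06,0],[.045,0]): print(q,[.558+c*q[0]-s*q[1],.0382+s*q[0]+c*q[1]])
E
python3 -m inch '[[[0.018,0.05,0.03,-0.05,0.07],[0.036,0.10,0.03,-0.1,0.07],[0.054,0.145,0.03,-0.15,0.07],[0.072,0.19,0.03,-0.2,0.07],[0.09,0.235,0.03,-0.25,0.07],[0.108,0.28,0.03,-0.3,0.07],[0.126,0.325,0.03,-0.357,0.07],[0.144,0.37,0.03,-0.357,0.07]]]'
```

```text
[ 0.0271 -0.0003]
[-0.0013 -0.0214]
[-0.0359 -0.0073]
[0.066  0.0042]
[-0.0103  0.2027]
[-0.008, -0.055] [np.float64(0.5428306595402396), np.float64(-0.015268599289824984)]
[-0.008, 0.08] [np.float64(0.5605989553255134), np.float64(0.11855698744487617)]
[0.06, 0] [np.float64(0.6174780385487562), np.float64(0.030302979650989395)]
[0.045, 0] [np.float64(0.6026085289115671), np.float64(0.032277234738242046)]
time_s: 0.9
tcp_pos: [0.4179, -0.1927, 0.2439]
ee_rot: [0.475, 0.523, -0.475, 0.523]
force: [0.5, -0.3, -0.2]
width: 0.0699
```

```bash
python3 -m inch '[[[0.018,0.045,0,0,0.07],[0.036,0.09,0,0,0.07],[0.054,0.135,0,0,0.07],[0.072,0.18,0,0,0.07],[0.09,0.225,0,0,0.07],[0.108,0.27,0,0,0.07],[0.126,0.315,0,0,0.07],[0.1405,0.36,0,0,0.07]]]'
```

```text
time_s: 1.7
tcp_pos: [0.5586, 0.1675, 0.2436]
ee_rot: [0.475, 0.524, -0.475, 0.524]
force: [1.2, -0.7, 0.0]
width: 0.0702
```

```bash
python3 -m inch '[[[0.008,0.04,0,0,0.07],[0.015,0.0715,0,0,0.07],[0.015,0.0715,-0.05,0,0.07],[0.015,0.0715,-0.10,0,0.07],[0.015,0.0715,-0.13,0,0.07],[0.015,0.0715,-0.13,0,0.07]]]'
python3 - <<'E'
from h import *
im,_=snap('top','1'); sc,_=snap('scene','1')
a=cv2.resize(im[180:280,110:240],None,fx=4,fy=4); b=cv2.resize(sc[200:300,190:300],None,fx=4,fy=4,)
cv2.imwrite('pics/v1.png',np.hstack([a[:400,:400],b[:400,:400]]))
E
```

```text
time_s: 2.3
tcp_pos: [0.5704, 0.2361, 0.1097]
ee_rot: [0.472, 0.526, -0.477, 0.523]
force: [-0.2, 0.5, 0.7]
width: 0.0699
```

View pics/v1.png

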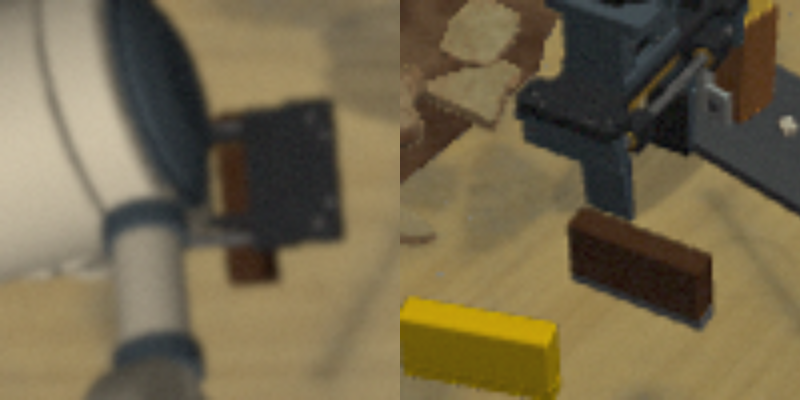

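```bash
python3 -c "
from cell import bot; s=bot.read_state(); print(s['time_s'],s['tcp_pos'],s['ee_rot'],s['qd'].round(3))"; python3 -m inch '[[[0,0,-0.03,0,0.07],[0,0,-0.06,0,0.07],[0,0,-0.086,0,0.07],[0,0,-0.086,0,0.07],[0,0,-0.086,0,0.07]]]'
```

```text
2.4 [0.57345841 0.23688733 0.11450541] [ 0.47463018  0.52413276 -0.47479577  0.52400384] [-0.002 -0.033 -0.029 -0.001  0.004 -0.   ]
time_s: 2.9
tcp_pos: [0.5745, 0.2372, 0.03]
ee_rot: [0.475, 0.524, -0.474, 0.524]
force: [0.4, 0.5, -0.2]
width: 0.0702
```

```bash
python3 -m inch '[[[0,0.003,0,0,0.07],[0,0.003,0,0,0.0],[0,0.003,0,0,0.0],[0,0.003,0,0,0.0],[0,0.003,0,0,0.0],[0,0.003,0,0,0.0],[0,0.003,0,0,0.0]]]'
```

```text
time_s: 3.6
tcp_pos: [0.5732, 0.2398, 0.0279]
ee_rot: [0.475, 0.524, -0.475, 0.524]
force: [0.5, 0.3, -0.9]
width: 0.0249
```

```bash
python3 -m inch '[[[0,0,0.04,0,0.0],[0,0,0.09,0,0.0],[0,-0.02,0.13,0,0.0],[0,-0.05,0.165,0,0.0],[0,-0.05,0.17,0,0.0],[0,-0.05,0.17,0,0.0]]]'
python3 - <<'E'
from h import *
from scipy.spatial.transform import Rotation as R
im,_=snap('top','2'); sc,_=snap('scene','2')
a=cv2.resize(im[180:280,110:240],None,fx=4,fy=4); b=cv2.resize(sc[160:300,190:330],None,fx=4,fy=4,)
cv2.imwrite('pics/v2.png',b)
s=bot.read_state();M=R.from_quat(s['ee_rot']).as_matrix();print(s['tcp_pos'],np.arctan2(M[1,2],M[0,2]),s['qpos'],s['force'])
E
```

```text
time_s: 4.2
tcp_pos: [0.5737, 0.1896, 0.1989]
ee_rot: [0.476, 0.523, -0.474, 0.524]
force: [0.0, 0.3, -2.5]
width: 0.0241
[0.5725181  0.19018712 0.19664169] -1.471889072974521 [2.21626257e-01 4.80460748e-01 1.42165108e+00 2.59268935e-04
 1.24133968e+00 1.69343121e+00] [-0.57905102  0.05446173 -1.29958608]
```

View pics/v2.png

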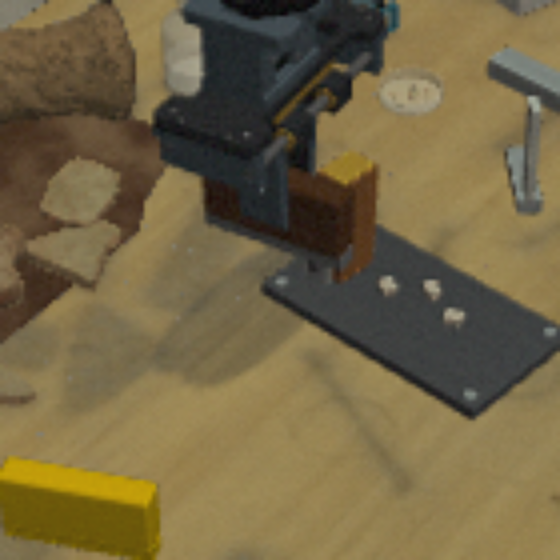

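The block is held level, with its lower edge clear above the table. Carrying it to the −y side of the plate.

```bash
python3 -m inch '[[[-0.02,-0.04,0,-0.05,0.0],[-0.03,-0.085,0,-0.1,0.0],[-0.03,-0.13,0,-0.15,0.0],[-0.03,-0.175,0,-0.2,0.0],[-0.03,-0.207,0,-0.232,0.0],[-0.03,-0.207,0,-0.232,0.0],[-0.03,-0.207,0,-0.232,0.0]]]'
python3 - <<'E'
from h import *
from scipy.spatial.transform import Rotation as R
s=bot.read_state();M=R.from_quat(s['ee_rot']).as_matrix();print(s['tcp_pos'],np.arctan2(M[1,2],M[0,2])+np.pi/2)
E
```

```text
time_s: 5.0
tcp_pos: [0.5427, -0.0169, 0.1965]
ee_rot: [-0.532, -0.466, 0.533, -0.465]
force: [-0.2, -0.4, -1.2]
width: 0.0237
[ 0.54267295 -0.01687798  0.19651631] -0.1337119905937465
```

```bash
python3 -m inch '[[[0,0,-0.045,0,0.0],[0,0,-0.09,0,0.0],[0,0,-0.125,0,0.0],[0,0,-0.145,0,0.0],[0,0,-0.145,0,0.0],[0,0,-0.145,0,0.0]]]'
python3 - <<'E'
from h import *
im,_=snap('top','3'); sc,_=snap('scene','3')
a=cv2.resize(im[180:300,200:320],None,fx=4,fy=4); b=cv2.resize(sc[160:280,240:360],None,fx=4,fy=4,)
cv2.imwrite('pics/v3.png',np.hstack([a[:,:400],b[:,:400]]))
print(bot.read_state()['tcp_pos'])
E
```

```text
time_s: 5.6
tcp_pos: [0.5431, -0.016, 0.0529]
ee_rot: [-0.532, -0.466, 0.532, -0.466]
force: [0.5, -0.3, -1.3]
width: 0.0242
[ 0.54402624 -0.01660671  0.05399904]
```

View pics/v3.png

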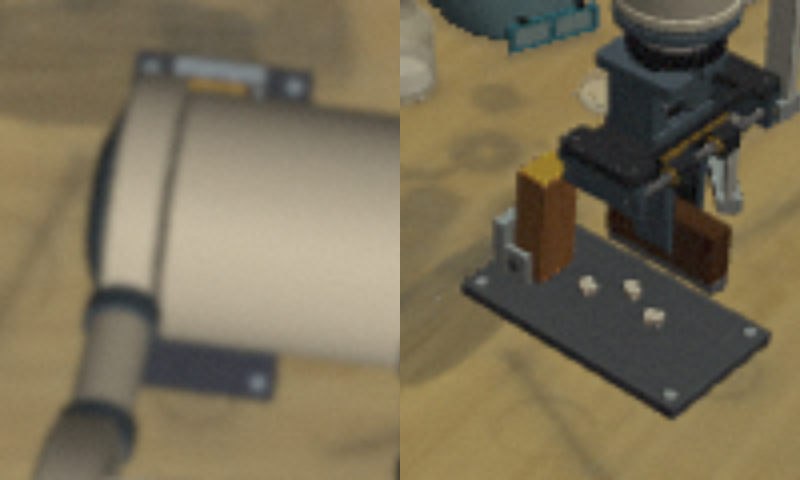

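```bash
python3 -m inch '[[[0,0,-0.008,0,0.0],[0,0,-0.0125,0,0.0],[0,0,-0.0125,0,0.0],[0,0,-0.0125,0,0.0]]]'; python3 -c "
from cell import bot; s=bot.read_state(); print(s['time_s'],s['tcp_pos'],s['force'])"
```

```text
time_s: 6.1
tcp_pos: [0.5432, -0.0172, 0.0404]
ee_rot: [-0.532, -0.466, 0.532, -0.466]
force: [0.6, -0.3, -1.3]
width: 0.0236
6.1 [ 0.54319484 -0.01717014  0.04038707] [ 0.62580486 -0.26944044 -1.27992496]
```

```bash
python3 -m inch '[[[0.0012,0.009,0,0,0.0],[0.0024,0.018,0,0,0.0],[0.0036,0.027,0,0,0.0],[0.0048,0.036,0,0,0.0],[0.006,0.045,0,0,0.0],[0.0072,0.054,0,0,0.0],[0.0084,0.063,0,0,0.0],[0.0093,0.070,0,0,0.0]]]';  python3 - <<'E'
from h import *
im,_=snap('top','4'); sc,_=snap('scene','4')
a=cv2.resize(im[180:300,200:320],None,fx=4,fy=4); b=cv2.resize(sc[160:280,240:360],None,fx=4,fy=4,)
cv2.imwrite('pics/v4.png',np.hstack([a[:,:400],b[:,:400]]))
print(bot.read_state()['tcp_pos'])
E
```

```text
time_s: 6.9
tcp_pos: [0.5527, 0.0537, 0.0404]
ee_rot: [0.532, 0.466, -0.532, 0.466]
force: [-0.5, -0.7, -1.5]
width: 0.024
[0.55258537 0.05377666 0.04039247]
```

View pics/v4.png

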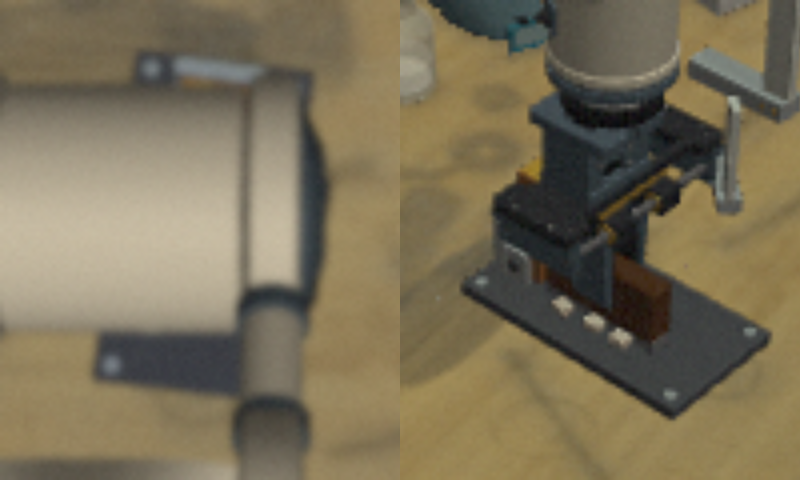

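All three chips are lined up ahead of the sole. Continuing over the edge.

```bash
python3 -m inch '[[[0.0012,0.009,0,0,0.0],[0.0024,0.018,0,0,0.0],[0.0036,0.027,0,0,0.0],[0.0048,0.036,0,0,0.0],[0.006,0.045,0,0,0.0],[0.0072,0.054,0,0,0.0],[0.0084,0.063,0,0,0.0],[0.0096,0.072,0,0,0.0]]]';  python3 - <<'E'
from h import *
im,_=snap('top','5'); sc,_=snap('scene','5')
a=cv2.resize(im[180:300,200:320],None,fx=4,fy=4); b=cv2.resize(sc[170:290,230:350],None,fx=4,fy=4,)
cv2.imwrite('pics/v5.png',np.hstack([a[:,:400],b[:,:400]]))
print(bot.read_state()['tcp_pos'])
E
```

```text
time_s: 7.8
tcp_pos: [0.5622, 0.1256, 0.0404]
ee_rot: [-0.532, -0.466, 0.532, -0.466]
force: [-0.5, -0.1, -1.3]
width: 0.024
[0.56231897 0.12599175 0.04042005]
```

View pics/v5.png

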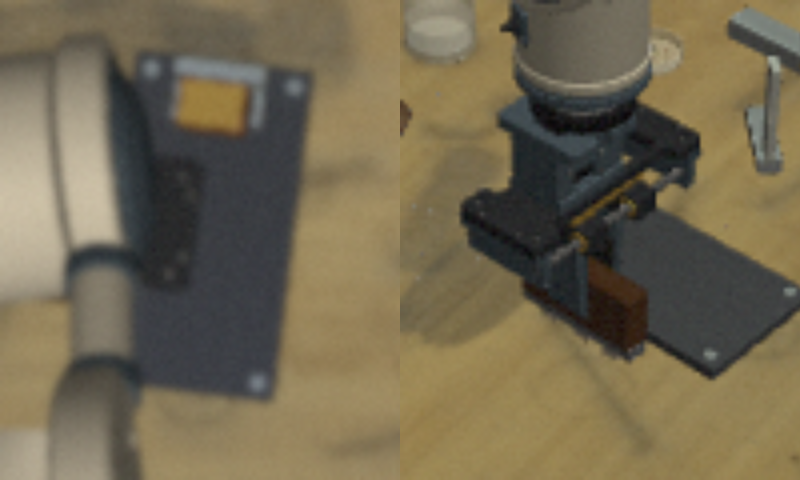

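```bash
python3 -m inch '[[[0.0,0.0,0.03,0,0.0],[0.0,0.0,0.07,0,0.0],[0.0,0.03,0.11,0,0.0],[0.005,0.07,0.12,0.1,0.0],[0.005,0.11,0.12,0.2,0.0],[0.005,0.11,0.12,0.2,0.0]]]';  python3 - <<'E'
from h import *
im,_=snap('top','6'); sc,_=snap('scene','6')
a=cv2.resize(im[180:300,200:320],None,fx=4,fy=4); b=cv2.resize(sc[170:290,230:350],None,fx=4,fy=4,)
cv2.imwrite('pics/v6.png',np.hstack([a[:,:400],b[:,:400]]))
print(bot.read_state()['tcp_pos'])
E
```

```text
time_s: 8.5
tcp_pos: [0.5671, 0.2388, 0.161]
ee_rot: [0.482, 0.518, -0.481, 0.518]
force: [1.0, -1.8, -2.0]
width: 0.0236
[0.56678605 0.23528799 0.16022603]
```

View pics/v6.png

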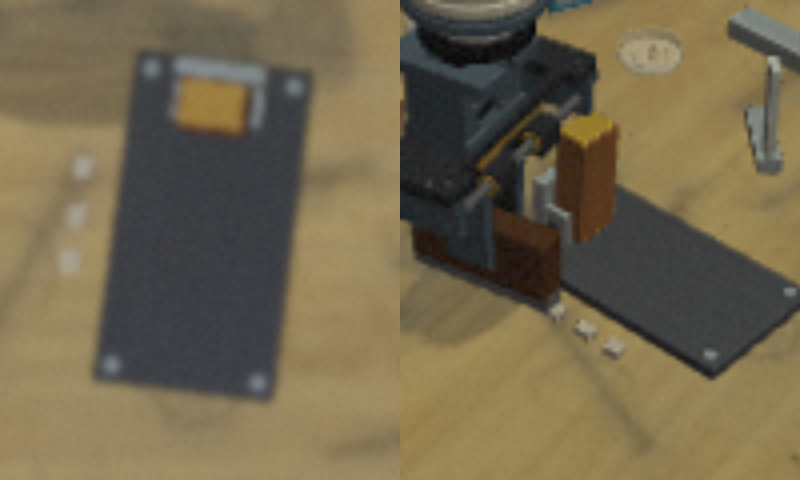

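All three chips (top crop ≈ x 70–85) lie on the table clear of the plate. Setting the block down.

```bash
python3 -m inch '[[[0,0,-0.045,0,0.0],[0,0,-0.09,0,0.0],[0,0,-0.115,0,0.0],[0,0,-0.127,0,0.0],[0,0,-0.1325,0,0.0],[0,0,-0.1325,0,0.0],[0,0,-0.1325,0,0.0]]]';python3 -c "
from cell import bot; s=bot.read_state(); print(s['time_s'],s['tcp_pos'],s['force'])"
```

```text
time_s: 9.3
tcp_pos: [0.568, 0.2346, 0.029]
ee_rot: [0.484, 0.516, -0.483, 0.517]
force: [-0.3, 0.7, -0.8]
width: 0.0239
9.3 [0.56800362 0.23462268 0.02904674] [-0.25918539  0.65677047 -0.76001421]
```

```bash
python3 -m inch '[[[0,0,-0.001,0,0.0],[0,0,-0.0015,0,0.0],[0,0,-0.0015,0,0.03],[0,0,-0.0015,0,0.06],[0,0,-0.0015,0,0.06],[0,0,-0.0015,0,0.06],[0,0,0.04,0,0.06],[0,0,0.09,0,0.06]]]'; python3 -m inch '[[[0,0,0.05,0,0.06],[0,-0.04,0.08,0,0.06],[0,-0.085,0.1,0,0.06],[0,-0.135,0.1,0,0.06],[0,-0.185,0.1,0,0.06],[0,-0.235,0.1,0,0.06],[0,-0.285,0.1,0,0.06],[0,-0.335,0.1,0,0.06]]]'
python3 - <<'E'
from h import *
from scipy.spatial.transform import Rotation as R
im,_=snap('top','7'); sc,_=snap('scene','7')
a=cv2.resize(im[180:290,140:300],None,fx=3,fy=3); b=cv2.resize(sc[170:280,220:330],None,fx=3,fy=3)
cv2.imwrite('pics/v7.png',np.hstack([a,b]))
s=bot.read_state();M=R.from_quat(s['ee_rot']).as_matrix();print(s['tcp_pos'],np.arctan2(M[1,2],M[0,2]),s['qpos'])
E
```

```text
time_s: 10.1
tcp_pos: [0.5657, 0.2344, 0.1172]
ee_rot: [0.482, 0.517, -0.484, 0.516]
force: [0.5, 0.2, 0.9]
width: 0.0598
time_s: 10.9
tcp_pos: [0.5667, -0.1022, 0.218]
ee_rot: [0.483, 0.516, -0.483, 0.516]
force: [0.7, 0.4, 0.2]
width: 0.0601
[ 0.56702915 -0.10566609  0.21788503] -1.5088046780899125 [-2.86956145e-01  4.21405659e-01  1.46271944e+00 -1.36185409e-03
  1.25664981e+00  1.22226858e+00]
```

View pics/v7.png

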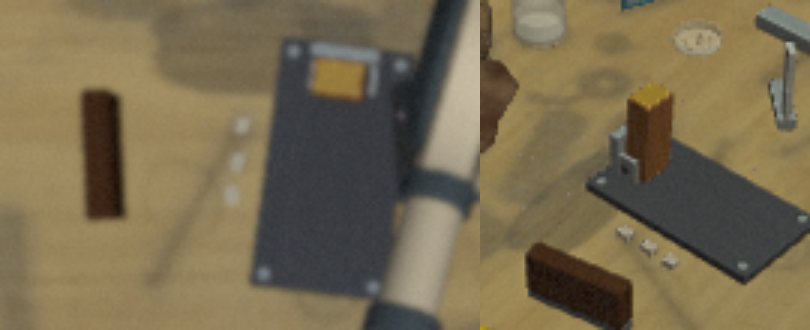

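```bash
python3 -m inch '[[[0.007,-0.05,0,-0.07,0.06],[0.014,-0.095,0,-0.14,0.06],[0.02,-0.14,0,-0.209,0.06],[0.025,-0.178,0,-0.209,0.06],[0.025,-0.178,-0.03,-0.209,0.06],[0.025,-0.178,-0.03,-0.209,0.06],[0.025,-0.178,-0.03,-0.209,0.06]]]'
python3 - <<'E'
from h import *
from scipy.spatial.transform import Rotation as R
im,_=snap('top','8'); sc,_=snap('scene','8')
a=cv2.resize(im[140:260,330:450],None,fx=4,fy=4); b=cv2.resize(sc[100:220,270:370],None,fx=4,fy=4)
cv2.imwrite('pics/v8.png',np.hstack([a[:,:400],b]))
s=bot.read_state();M=R.from_quat(s['ee_rot']).as_matrix();print(s['tcp_pos'],np.arctan2(M[1,2],M[0,2]))
E
```

```text
time_s: 11.7
tcp_pos: [0.5917, -0.2773, 0.1878]
ee_rot: [-0.534, -0.464, 0.534, -0.463]
force: [-0.4, 0.7, 1.4]
width: 0.0601
[ 0.59261908 -0.27741713  0.18915795] -1.7118874295119502
```

View pics/v8.png

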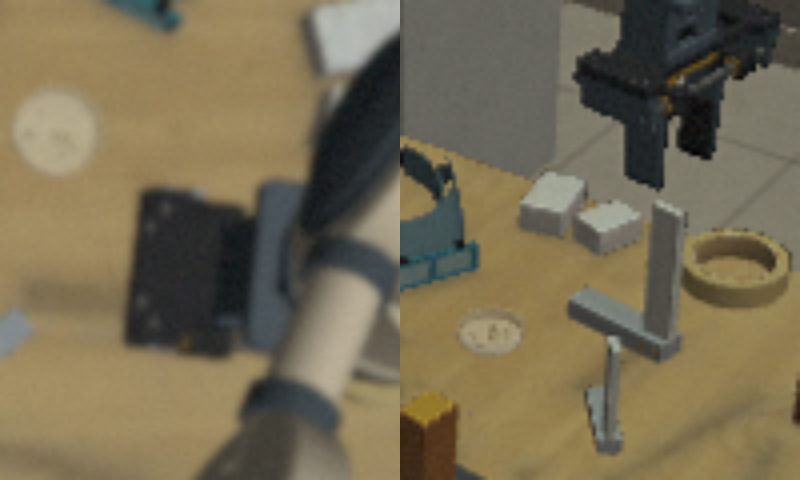

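```bash
python3 -m inch '[[[-0.0005,-0.006,0,-0.006,0.06],[-0.0005,-0.006,-0.035,-0.006,0.06],[-0.0005,-0.006,-0.06,-0.006,0.06],[-0.0005,-0.006,-0.077,-0.006,0.06],[-0.0005,-0.006,-0.077,-0.006,0.06],[-0.0005,-0.006,-0.077,-0.006,0.06]]]'
python3 - <<'E'
from h import *
im,_=snap('top','9'); sc,_=snap('scene','9')
cv2.imwrite('pics/v9.png',cv2.resize(sc[110:210,280:370],None,fx=5,fy=5))
print(bot.read_state()['tcp_pos'])
E
```

```text
time_s: 12.4
tcp_pos: [0.5921, -0.2844, 0.1119]
ee_rot: [0.536, 0.461, -0.536, 0.462]
force: [0.0, -0.2, -0.6]
width: 0.06
[ 0.59244841 -0.28457954  0.1125198 ]
```

View pics/v9.png

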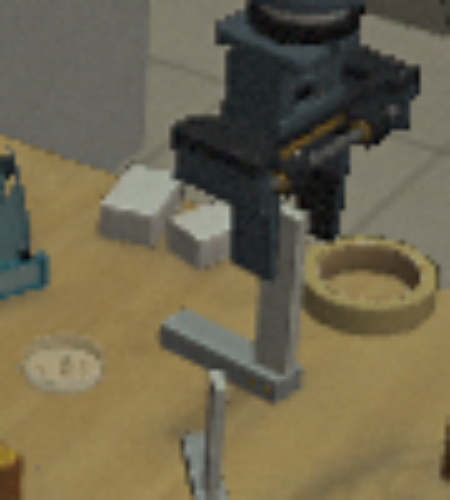

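```bash
python3 -m inch '[[[0,0,0,0,0.03],[0,0,0,0,0.0],[0,0,0,0,0.0],[0,0,0,0,0.0],[0,0,0,0,0.0],[0,0,0,0,0.0],[0,0,0,0,0.0]]]'; python3 -m inch '[[[0,0,0.02,0,0.0],[0,0,0.06,0,0.0],[0,0,0.1,0,0.0],[0,0,0.13,0,0.0],[0,0,0.13,0,0.0],[0,0,0.13,0,0.0]]]'
python3 - <<'E'
from h import *
from scipy.spatial.transform import Rotation as R
im,_=snap('top','10'); sc,_=snap('scene','10')
cv2.imwrite('pics/v10.png',cv2.resize(sc[60:200,260:400],None,fx=4,fy=4))
s=bot.read_state();M=R.from_quat(s['ee_rot']).as_matrix();print(s['tcp_pos'],np.arctan2(M[1,2],M[0,2]),s['force'],s['moment'])
E
```

```text
time_s: 13.2
tcp_pos: [0.5915, -0.2841, 0.1108]
ee_rot: [-0.536, -0.462, 0.536, -0.461]
force: [1.0, 3.0, -1.6]
width: 0.0119
time_s: 13.8
tcp_pos: [0.5915, -0.2841, 0.2409]
ee_rot: [0.536, 0.461, -0.536, 0.462]
force: [-0.3, -0.0, -3.0]
width: 0.012
[ 0.5908985  -0.28375128  0.23934462] -1.7190225227099023 [-0.11522611 -0.39790265 -2.38449604] [0.03117843 0.08454205 0.03413767]
```

View pics/v10.png

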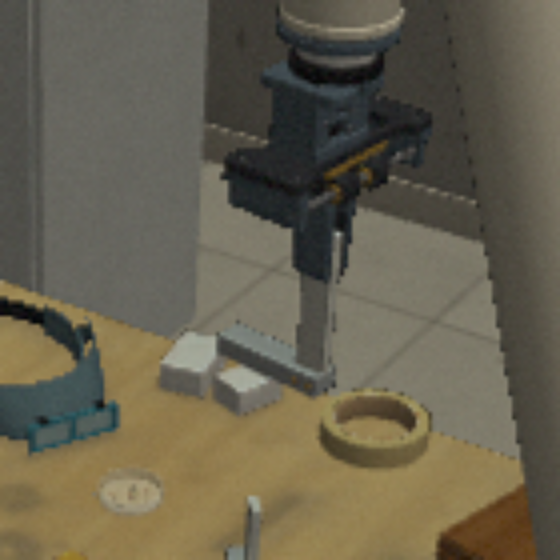

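```bash
python3 -m inch '[[[-0.001,0.015,0.01,0.14,0.0],[-0.002,0.03,0.02,0.28,0.0],[-0.003,0.045,0.03,0.42,0.0],[-0.004,0.06,0.03,0.56,0.0],[-0.005,0.075,0.03,0.70,0.0],[-0.006,0.09,0.03,0.84,0.0],[-0.007,0.105,0.03,0.98,0.0],[-0.008,0.12,0.03,1.12,0.0]]]'; python3 -m inch '[[[-0.001,0.015,0.0,0.14,0.0],[-0.002,0.03,0.0,0.28,0.0],[-0.003,0.045,0.0,0.42,0.0],[-0.004,0.06,0.0,0.56,0.0],[-0.005,0.075,0.0,0.70,0.0],[-0.006,0.09,0.0,0.84,0.0],[-0.007,0.105,0.0,0.98,0.0],[-0.008,0.12,0.0,1.12,0.0]]]'
python3 - <<'E'
from h import *
from scipy.spatial.transform import Rotation as R
s=bot.read_state();M=R.from_quat(s['ee_rot']).as_matrix();print(s['tcp_pos'],np.arctan2(M[1,2],M[0,2]),s['qpos'])
E
```

```text
time_s: 14.7
tcp_pos: [0.5829, -0.1633, 0.2692]
ee_rot: [0.207, 0.677, -0.207, 0.675]
force: [0.2, -0.3, -1.7]
width: 0.0121
time_s: 15.5
tcp_pos: [0.5749, -0.0434, 0.2693]
ee_rot: [-0.184, 0.684, 0.184, 0.682]
force: [0.8, 0.1, -1.9]
width: 0.012
[ 0.57489103 -0.04342957  0.26932443] 0.5267383387807939 [-1.78967428e-01  3.77119710e-01  1.38678027e+00  7.23591807e-06
  1.38040844e+00 -7.05705324e-01]
```

```bash
python3 -m inch '[[[-0.001,0.015,0.0,0.14,0.0],[-0.002,0.03,0.0,0.28,0.0],[-0.003,0.045,0.0,0.42,0.0],[-0.005,0.06,0.0,0.56,0.0],[-0.006,0.075,0.0,0.70,0.0],[-0.007,0.0805,0.0,0.84,0.0],[-0.007,0.0805,0.0,0.912,0.0],[-0.007,0.0805,0.0,0.912,0.0]]]'
python3 - <<'E'
from fit import *
from scipy.spatial.transform import Rotation as R
im,_=snap('top','11'); sc,_=snap('scene','11')
cv2.imwrite('pics/v11.png',cv2.resize(sc[110:250,220:360],None,fx=4,fy=4))
cv2.imwrite('pics/v11t.png',cv2.resize(im[150:300,190:330],None,fx=4,fy=4))
s=bot.read_state();M=R.from_quat(s['ee_rot']).as_matrix();print(s['tcp_pos'],np.arctan2(M[1,2],M[0,2]),M[:,0])
E
```

```text
time_s: 16.3
tcp_pos: [0.568, 0.0366, 0.2696]
ee_rot: [-0.464, 0.533, 0.465, 0.532]
force: [-0.1, -0.6, -2.2]
width: 0.012
[0.56826269 0.03629252 0.26995448] 1.4304357905309233 [-1.67198316e-03  5.14150370e-05 -9.99998601e-01]
```

View pics/v11.png

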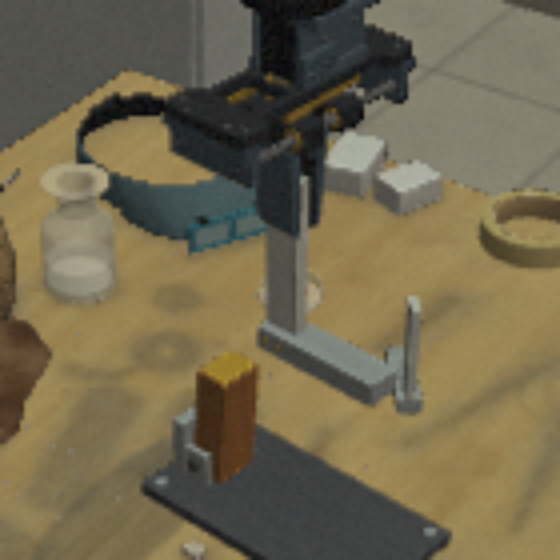

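View pics/v11t.png

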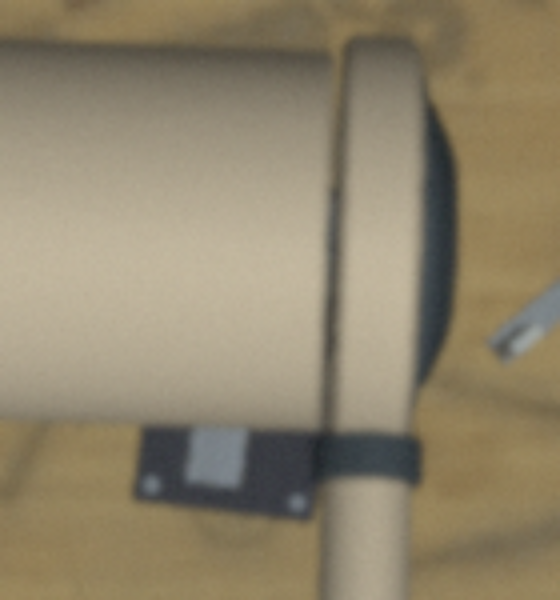

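```bash
python3 -m inch '[[[0,0.0005,-0.045,0.008,0.0],[0,0.0005,-0.09,0.008,0.0],[0,0.0005,-0.12,0.008,0.0],[0,0.0005,-0.135,0.008,0.0],[0,0.0005,-0.137,0.008,0.0],[0,0.0005,-0.137,0.008,0.0]]]'
python3 - <<'E'
from fit import *
from scipy.spatial.transform import Rotation as R
im,_=snap('top','12'); sc,_=snap('scene','12')
s=bot.read_state();M=R.from_quat(s['ee_rot']).as_matrix();print(s['tcp_pos'],np.arctan2(M[1,2],M[0,2]),s['force'])
t=s['tcp_pos']; q=[t[0]+.015*np.cos(-.132),t[1]+.015*np.sin(-.132),np.pi-.132,t[2]-.111]
A=cv2.resize(sc,None,fx=5,fy=5,interpolation=cv2.INTER_CUBIC)
for n,bx,qq in((0,SQ,q),(0,PL,[.558,.0382,-.132,0])):
    m=sil('scene',bx,qq,ss=4);m=(cv2.resize(m,None,fx=5,fy=5)>.5).astype(np.uint8)
    cv2.drawContours(A,cv2.findContours(m,0,1)[0],-1,(0,255,0),1)
cv2.imwrite('pics/v12.png',A[780:1330,1230:1780])
cv2.imwrite('pics/v12t.png',cv2.resize(im[150:300,190:330],None,fx=4,fy=4))
E
```

```text
time_s: 17.0
tcp_pos: [0.5686, 0.0367, 0.1339]
ee_rot: [-0.466, 0.532, 0.466, 0.532]
force: [-0.2, -0.4, -1.5]
width: 0.0118
[0.56932749 0.03674753 0.13492415] 1.440156533519019 [-0.60635559  0.42398091 -2.71417634]
```

View pics/v12.png

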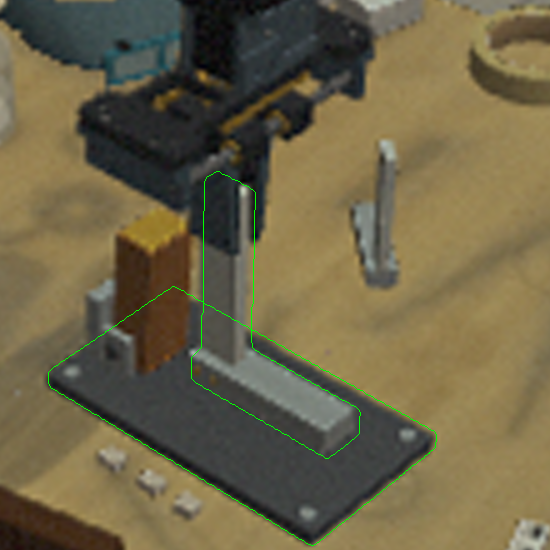

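```bash
cat > m3.py <<'E'
from fit import *
import sys
tag,tx,ty,tz=sys.argv[1],*map(float,sys.argv[2:5])
sc,_=load('scene',tag); h=cv2.cvtColor(sc,cv2.COLOR_BGR2HSV).astype(int)
o=tuple(map(int,sys.argv[5:9]))
m=np.zeros((420,560),bool); m[o[1]:o[3],o[0]:o[2]]=((h[...,1]<50)&(h[...,2]>88))[o[1]:o[3],o[0]:o[2]]; m=biggest(m).astype(np.float32); print(m.sum())
cv2.imwrite('pics/mm.png',cv2.resize(m*255,None,fx=1,fy=1)[o[1]:o[3],o[0]:o[2]])
q0=[tx+.015*np.cos(-.132),ty+.015*np.sin(-.132),np.pi-.132]
q,f=fit([('scene',m,o)],SQ,q0,z=tz-.111); 
c,s=np.cos(-.132),np.sin(-.132); d=q[:2]-[.558,.0382]
print('origin in plate frame',c*d[0]+s*d[1],-s*d[0]+c*d[1],'yaw err',q[2]-np.pi+.132,f)
E
python3 m3.py 12 .5693 .03675 .1349 280 207 322 252
python3 - <<'E'
from fit import *
sc,_=load('scene','0'); h=cv2.cvtColor(sc,cv2.COLOR_BGR2HSV).astype(int)
o=(275,225,335,265)
m=np.zeros((420,560),bool); m[o[1]:o[3],o[0]:o[2]]=((h[...,1]<70)&(h[...,2]<95))[o[1]:o[3],o[0]:o[2]]; m=biggest(m).astype(np.uint8)
m=cv2.morphologyEx(m,cv2.MORPH_CLOSE,np.ones((9,9))).astype(np.float32)
print(m.sum(),fit([('scene',m,o)],PL,[.558,.038,-.132]))
E
```

```text
251.0
origin in plate frame 0.03491273030166559 -0.019598712159362843 yaw err -0.17681585315486148 270.96875
1404.0 (array([ 0.56039144,  0.03883594, -0.13226843]), np.float64(76.9375))[ WARN:0@0.126] global loadsave.cpp:1063 imwrite_ Unsupported depth image for selected encoder is fallbacked to CV_8U.
```

```bash
sed -i "s/^m=np.zeros.*/b,_=load('scene','7'); df=np.abs(cv2.GaussianBlur(sc,(3,3),0).astype(int)-cv2.GaussianBlur(b,(3,3),0)).max(-1)>22; m=np.zeros((420,560),bool); m[o[1]:o[3],o[0]:o[2]]=df[o[1]:o[3],o[0]:o[2]]; m=biggest(m).astype(np.float32); print(m.sum())/" m3.py; python3 m3.py 12 .5693 .03675 .1349 280 207 325 255; python3 -c "
import cv2;cv2.imwrite('pics/mm2.png',cv2.resize(cv2.imread('pics/mm.png'),None,fx=8,fy=8,interpolation=0))"
```

```text
364.0
origin in plate frame 0.04129766396759351 -0.014758744847383497 yaw err -0.059861168706037415 170.21875[ WARN:0@0.194] global loadsave.cpp:1063 imwrite_ Unsupported depth image for selected encoder is fallbacked to CV_8U.
```

View pics/mm2.png

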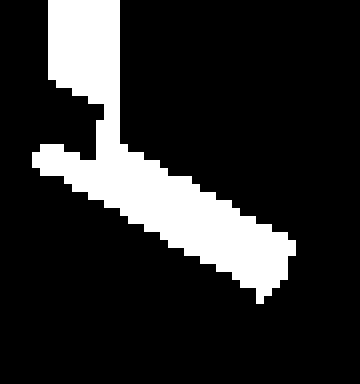

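Prediction and image agree to under 1 px, and the square is level and parallel with the plate. Closing in just above the plate.

```bash
python3 -m inch '[[[0.009,-0.0012,-0.005,0,0.0],[0.016,-0.0021,-0.010,0,0.0],[0.016,-0.0021,-0.010,0,0.0],[0.016,-0.0021,-0.010,0,0.0],[0.016,-0.0021,-0.010,0,0.0]]]'
cat > st.py <<'E'
from h import *
from scipy.spatial.transform import Rotation as R
s=bot.read_state();M=R.from_quat(s['ee_rot']).as_matrix();c,n=np.cos(-.132),np.sin(-.132);d=s['tcp_pos'][:2]-[.558,.0382]
print('t',s['time_s'],'tcp',s['tcp_pos'].round(4),'edge plate-x %.4f lat %.4f base z %.4f'%(c*d[0]+n*d[1]+.015,-n*d[0]+c*d[1],s['tcp_pos'][2]-.111),'yawerr %.4f'%(np.arctan2(M[1,2],M[0,2])-1.4388),'tilt',M[:2,0].round(4))
f=s['force'];print('F plate',(c*f[0]+n*f[1]).round(2),(-n*f[0]+c*f[1]).round(2),f[2].round(2),'M',s['moment'].round(3),'w',s['width'])
E
python3 st.py;python3 - <<'E'
from h import *
im,_=snap('top','13'); sc,_=snap('scene','13')
cv2.imwrite('pics/v13.png',cv2.resize(sc[170:270,240:350],None,fx=6,fy=6,interpolation=cv2.INTER_CUBIC)[:600])
E
```

```text
time_s: 17.6
tcp_pos: [0.5845, 0.0348, 0.1239]
ee_rot: [-0.466, 0.531, 0.467, 0.531]
force: [0.4, -0.1, -2.1]
width: 0.012
t 17.6 tcp [0.5845 0.0348 0.1239] edge plate-x 0.0417 lat 0.0001 base z 0.0129 yawerr 0.0022 tilt [-0.0003  0.    ]
F plate 0.39 -0.02 -2.1 M [ 0.126 -0.184  0.008] w 0.012048362721837742
```

View pics/v13.png

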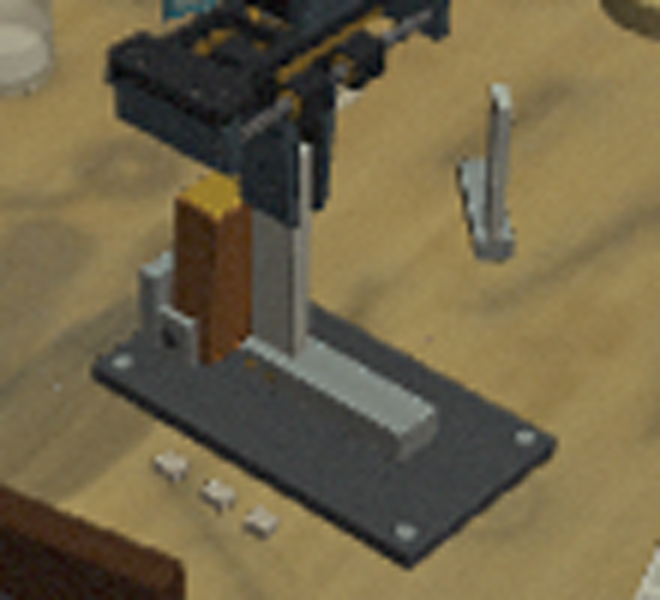

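```bash
python3 -m inch '[[[0.003,-0.0004,0,0,0.0],[0.006,-0.0008,0,0,0.0],[0.009,-0.0012,0,0,0.0],[0.012,-0.0016,0,0,0.0],[0.012,-0.0016,0,0,0.0]]]'; python3 st.py; python3 -m inch '[[[0.001,-0.0001,0,0,0.0],[0.002,-0.0003,0,0,0.0],[0.002,-0.0003,0,0,0.0]]]'; python3 st.py
```

```text
time_s: 18.2
tcp_pos: [0.5971, 0.0331, 0.1239]
ee_rot: [-0.467, 0.531, 0.466, 0.531]
force: [0.6, -0.8, -2.3]
width: 0.0118
t 18.2 tcp [0.5971 0.0331 0.1239] edge plate-x 0.0544 lat 0.0000 base z 0.0129 yawerr 0.0021 tilt [ 0.0002 -0.    ]
F plate 0.67 -0.67 -2.33 M [ 0.093 -0.187 -0.031] w 0.011764589838310007
time_s: 18.5
tcp_pos: [0.5986, 0.0329, 0.1239]
ee_rot: [-0.467, 0.531, 0.467, 0.531]
force: [-0.2, -0.4, -2.3]
width: 0.0118
t 18.5 tcp [0.5986 0.0329 0.1239] edge plate-x 0.0560 lat 0.0001 base z 0.0129 yawerr 0.0022 tilt [-0.0001  0.    ]
F plate -0.19 -0.38 -2.33 M [ 0.105 -0.113 -0.023] w 0.011844713742185228
```

```bash
python3 -m inch '[[[0.001,-0.0001,0,0,0.0],[0.002,-0.0003,0,0,0.0],[0.002,-0.0003,0,0,0.0]]]'; python3 st.py
python3 - <<'E'
from h import *
im,_=snap('top','14'); sc,_=snap('scene','14')
cv2.imwrite('pics/v14.png',cv2.resize(sc[180:250,250:330],None,fx=8,fy=8,interpolation=cv2.INTER_CUBIC)[:600])
E
```

```text
time_s: 18.8
tcp_pos: [0.5992, 0.0327, 0.1236]
ee_rot: [-0.466, 0.532, 0.467, 0.531]
force: [-7.7, 1.5, 2.2]
width: 0.0121
t 18.8 tcp [0.5992 0.0327 0.1236] edge plate-x 0.0565 lat 0.0000 base z 0.0126 yawerr 0.0023 tilt [-0.003   0.0003]
F plate -7.81 0.52 2.21 M [ 0.364  1.43  -0.053] w 0.01211390592619045
```

View pics/v14.png

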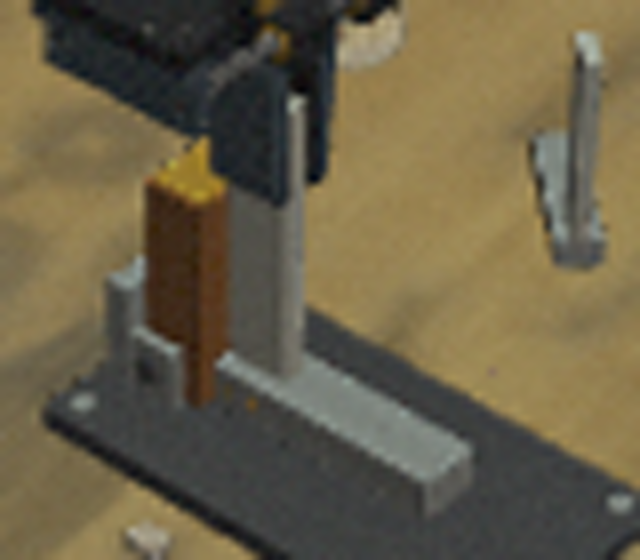

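```bash
cat > post.py <<'E'
from fit import *
import sys
tag=sys.argv[1]; base=eval(sys.argv[2]) if len(sys.argv)>2 else [.5604,.0388,-.132]
sc,_=load('scene',tag); out=[]
for lean in map(float,sys.argv[3:] or ['0','.04']):
    A=cv2.resize(sc,None,fx=8,fy=8,interpolation=cv2.INTER_CUBIC)
    c,s=np.cos(lean),np.sin(lean); C,S=np.cos(base[2]),np.sin(base[2])
    def P(x,y,z): # post-local from corner
        X=.06+c*x-s*z; Z=.012+s*x+c*z; return [base[0]+C*X-S*y,base[1]+S*X+C*y,Z]
    def L(a,b):
        uv=(proj('scene',np.array([P(*a),P(*b)]))+.5)*8-.5; cv2.line(A,*[tuple(int(t) for t in r) for r in uv],(0,255,0),1)
    for y in(-.02,.02):
        L((0,y,0),(0,y,.1)); L((.03,y,0),(.03,y,.1)); L((0,y,.1),(.03,y,.1))
    for x in(0,.03): L((x,-.02,.1),(x,.02,.1))
    L((0,-.02,0),(0,.02,0))
    out.append(A[1440:2000,2040:2440])
cv2.imwrite('pics/post%s.png'%tag,np.hstack(out))
E
python3 post.py 14; python3 post.py 0 '[.5604,.0388,-.132]' .06 .12
```

```text
(no output)
```

View pics/post14.png

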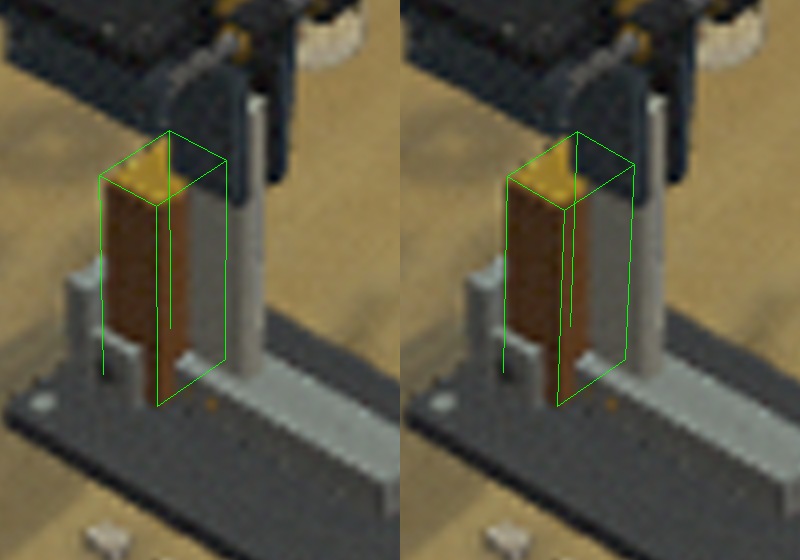

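View pics/post0.png

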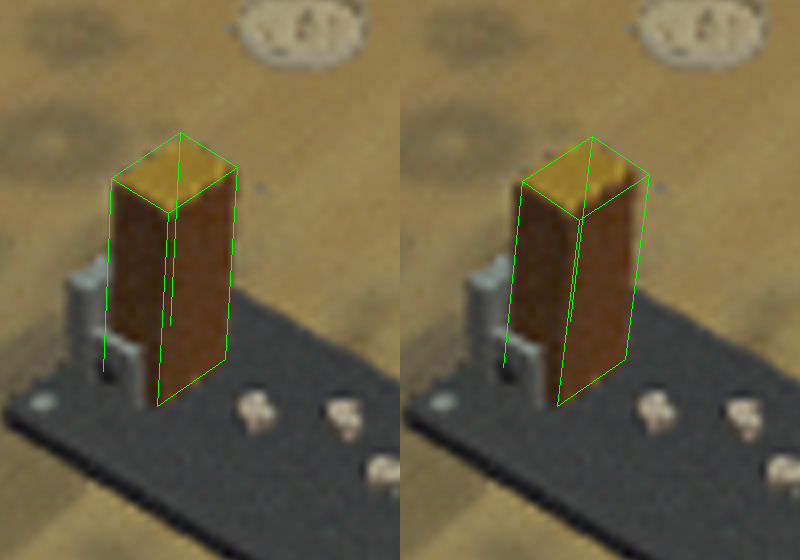

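```bash
cat > edge.py <<'E'
from fit import *
import sys
def edge(tag):
    sc,_=load('scene',tag); g=cv2.GaussianBlur(sc,(1,3),0).astype(float).sum(-1)  # bright table left, dark post right
    rows=np.arange(205,213); us=[]
    for v in rows:
        p=g[v,262:274]; hi=np.median(p[:3]); lo=np.median(p[7:]) ; t=(hi+lo)/2
        k=np.argmax(p<t); us.append(262+k-1+(p[k-1]-t)/(p[k-1]-p[k]))
    return rows,np.array(us)
def model(base,lean):
    c,s=np.cos(lean),np.sin(lean); C,S=np.cos(base[2]),np.sin(base[2]); o=[]
    for z in np.linspace(.03,.1,30):
        x,y=.03,.02; X=.06+c*x-s*z; Z=.012+s*x+c*z; o.append([base[0]+C*X-S*y,base[1]+S*X+C*y,Z])
    uv=proj('scene',np.array(o)); return uv
for tag in sys.argv[1:]:
    r,u=edge(tag); k=np.polyfit(r,u,1); print(tag,u.round(2),'slope',k[0].round(3),'u@209',np.polyval(k,209).round(2))
for l in(0,.03,.06,.09):
  for b in([.5604,.0388,-.132],[.558,.0382,-.132]):
    uv=model(b,l); k=np.polyfit(uv[:,1],uv[:,0],1); print(l,b[0],'slope',k[0].round(3),'u@209',np.polyval(k,209).round(2))
E
python3 edge.py 0 7 12 13 14
```

```text
0 [268.62 268.62 268.51 268.46 268.42 268.3  268.41 268.6 ] slope -0.022 u@209 268.48
7 [268.64 268.6  268.52 268.48 268.44 268.36 268.47 268.62] slope -0.016 u@209 268.51
12 [268.64 268.6  268.51 268.49 268.47 268.37 268.42 268.62] slope -0.018 u@209 268.5
13 [268.62 268.59 268.51 268.5  268.46 268.39 268.41 268.55] slope -0.021 u@209 268.49
14 [267.64 267.63 267.54 267.51 267.51 267.52 267.63 267.81] slope 0.013 u@209 267.61
0 0.5604 slope 0.016 u@209 267.16
0 0.558 slope 0.015 u@209 267.89
0.03 0.5604 slope -0.012 u@209 267.65
0.03 0.558 slope -0.013 u@209 268.39
0.06 0.5604 slope -0.042 u@209 268.16
0.06 0.558 slope -0.043 u@209 268.9
0.09 0.5604 slope -0.072 u@209 268.67
0.09 0.558 slope -0.074 u@209 269.42
```

Run:
```python
from h import *
sc,_=load('scene','14'); a=sc[198:236,262:300]; a=cv2.resize(a,None,fx=15,fy=15,interpolation=cv2.INTER_CUBIC).astype(float); a=np.clip(a*1.8,0,255)
cv2.imwrite('pics/z14.png',a.astype(np.uint8))
# near-edge: within-post luminance step
g=sc.astype(float).sum(-1)
for v in range(206,229,2): print(v,g[v-1:v+2,266:290].mean(0).round(0).astype(int))
```

```text
206 [361 365 172 120 123 128 118 153 160 185 177 180 199 233 236 232 238 224
 183 245 330 336 364 367]
208 [334 327 157 113 131 129 125 129 119 167 171 181 207 232 232 232 236 237
 225 281 331 332 363 365]
210 [310 313 152 121 124 129 128 133 122 166 179 180 202 232 233 237 233 235
 225 283 326 331 362 376]
212 [322 389 181 125 122 131 130 124 106 171 167 170 202 233 233 236 236 235
 226 283 330 341 367 369]
214 [398 381 183 126 120 139 130 130 111 170 171 170 201 235 230 233 237 229
 227 283 326 366 364 360]
216 [320 286 154 122 124 135 123 129 125 169 173 166 208 229 235 234 236 237
 222 282 324 364 366 365]
218 [269 274 168 124 128 130 137 129 122 174 173 176 205 236 232 234 231 236
 219 293 331 363 282 291]
220 [279 319 225 135 123 128 129 130 115 170 177 174 205 235 229 237 232 232
 223 289 329 351 208 187]
222 [251 270 297 281 257 222 167 126 105 169 176 172 203 227 232 233 229 227
 221 291 331 307 198 179]
224 [210 156 170 216 263 328 249 136 106 166 178 250 345 310 269 244 231 230
 227 285 330 327 302 266]
226 [205 122 116 162 179 226 245 152 110 175 183 258 295 334 350 358 324 296
 268 296 333 356 382 386]
228 [204 163 161 168 181 217 242 147 118 174 177 180 179 191 232 276 323 348
 374 365 378 383 379 379]
```

View pics/z14.png

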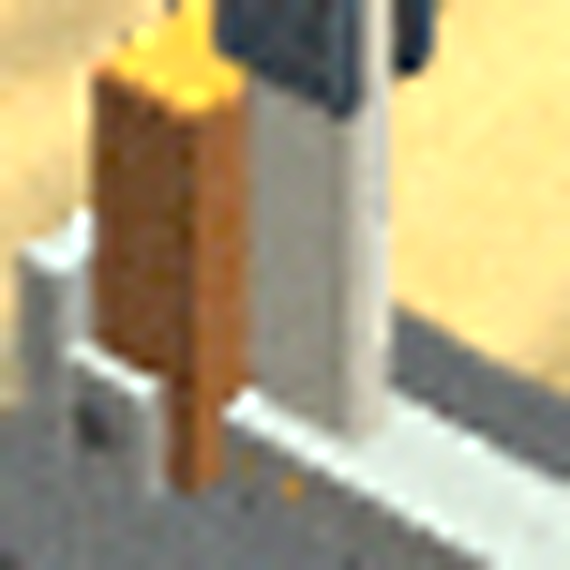

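The post's near edge (crop column ≈ 192) is now constant from top to bottom and parallel to the blade, so the post looks upright and on its stop. Next I press down.

```bash
python3 -m inch '[[[0,0,-0.0005,0,0.0],[0,0,-0.001,0,0.0],[0,0,-0.001,0,0.0]]]'; python3 st.py
```

```text
time_s: 19.2
tcp_pos: [0.5991, 0.0327, 0.1226]
ee_rot: [-0.466, 0.532, 0.467, 0.531]
force: [-7.6, 1.4, 2.4]
width: 0.0116
t 19.2 tcp [0.5991 0.0327 0.1226] edge plate-x 0.0565 lat 0.0000 base z 0.0116 yawerr 0.0023 tilt [-0.003   0.0002]
F plate -7.67 0.38 2.44 M [0.283 1.37  0.014] w 0.011572894244802607
```

```bash
python3 -m inch '[[[0,0,-0.0005,0,0.0],[0,0,-0.001,0,0.0],[0,0,-0.001,0,0.0]]]'; python3 st.py;  python3 -m inch '[[[0,0,-0.0005,0,0.0],[0,0,-0.001,0,0.0],[0,0,-0.001,0,0.0]]]'; python3 st.py
```

```text
time_s: 19.5
tcp_pos: [0.5992, 0.0327, 0.1225]
ee_rot: [-0.466, 0.532, 0.467, 0.531]
force: [-13.4, 0.7, 16.2]
width: 0.0121
t 19.5 tcp [0.5992 0.0327 0.1225] edge plate-x 0.0566 lat -0.0000 base z 0.0115 yawerr 0.0022 tilt [-0.0023  0.0002]
F plate -13.35 -1.06 16.22 M [0.305 2.392 0.045] w 0.012079436282813211
time_s: 19.8
tcp_pos: [0.5995, 0.0327, 0.1224]
ee_rot: [-0.466, 0.532, 0.467, 0.531]
force: [-16.8, 0.8, 28.8]
width: 0.0117
t 19.8 tcp [0.5995 0.0327 0.1224] edge plate-x 0.0568 lat 0.0000 base z 0.0114 yawerr 0.0024 tilt [-0.0013  0.0001]
F plate -16.73 -1.4 28.8 M [ 0.245  2.881 -0.062] w 0.011743894383379494
```

```bash
python3 -m inch '[[[0,0,0.0006,0,0.0],[0,0,0.001,0,0.0],[0,0,0.001,0,0.0],[0,0,0.001,0,0.0]]]'; python3 st.py;  python3 - <<'E'
from h import *
im,_=snap('top','15'); sc,_=snap('scene','15'); a=sc[190:240,255:325]; a=cv2.resize(a,None,fx=11,fy=11,interpolation=cv2.INTER_CUBIC).astype(float); a=np.clip(a*1.8,0,255)
cv2.imwrite('pics/z15.png',a.astype(np.uint8))
g=sc.astype(float).sum(-1)
for v in range(206,233,2): print(v,g[v-1:v+2,266:290].mean(0).round(0).astype(int))
E
```

```text
time_s: 20.2
tcp_pos: [0.5994, 0.0327, 0.1224]
ee_rot: [-0.466, 0.532, 0.467, 0.531]
force: [-12.2, 1.1, 12.7]
width: 0.0122
t 20.2 tcp [0.5994 0.0327 0.1224] edge plate-x 0.0568 lat -0.0000 base z 0.0114 yawerr 0.0023 tilt [-0.0019  0.0001]
F plate -12.24 -0.55 12.7 M [ 0.266  1.775 -0.006] w 0.012212884170987887
206 [365 363 166 116 117 128 119 158 157 179 181 171 197 231 236 234 222 198
 176 194 337 335 368 370]
208 [330 326 160 119 124 133 121 134 128 160 166 179 205 229 237 238 238 231
 228 286 331 333 370 367]
210 [303 313 156 123 122 122 129 121 136 165 170 182 205 235 239 232 236 234
 228 285 326 330 369 371]
212 [324 388 181 125 121 124 107 134 128 172 178 166 205 239 226 234 237 236
 227 281 324 352 365 370]
214 [396 383 181 117 124 122 115 118 122 170 170 167 202 234 225 232 233 236
 224 283 331 363 370 361]
216 [318 283 158 116 128 127 119 120 118 166 169 170 206 230 232 232 229 231
 230 283 326 364 363 361]
218 [266 271 162 120 124 144 113 132 117 166 172 171 202 229 232 231 234 233
 226 289 326 370 277 295]
220 [285 321 226 141 113 128 107 128 112 173 179 169 202 232 231 235 239 229
 227 288 329 357 202 191]
222 [252 269 294 277 260 219 161 117 105 173 172 165 200 229 231 235 235 231
 227 287 327 308 197 182]
224 [204 152 177 214 266 324 248 135 107 168 180 240 289 293 267 243 224 230
 225 288 322 328 281 263]
226 [210 128 114 160 187 221 245 142 110 166 180 268 324 349 382 353 306 267
 237 284 326 352 380 401]
228 [199 169 151 165 185 217 249 144 117 169 165 184 214 203 262 281 335 352
 347 355 369 380 378 377]
230 [191 185 187 192 182 211 235 171 147 186 178 185 196 185 181 185 193 233
 269 301 347 387 389 386]
232 [188 189 189 189 191 194 197 194 187 194 188 185 187 184 181 187 183 185
 185 188 201 256 273 338]
```

View pics/z15.png

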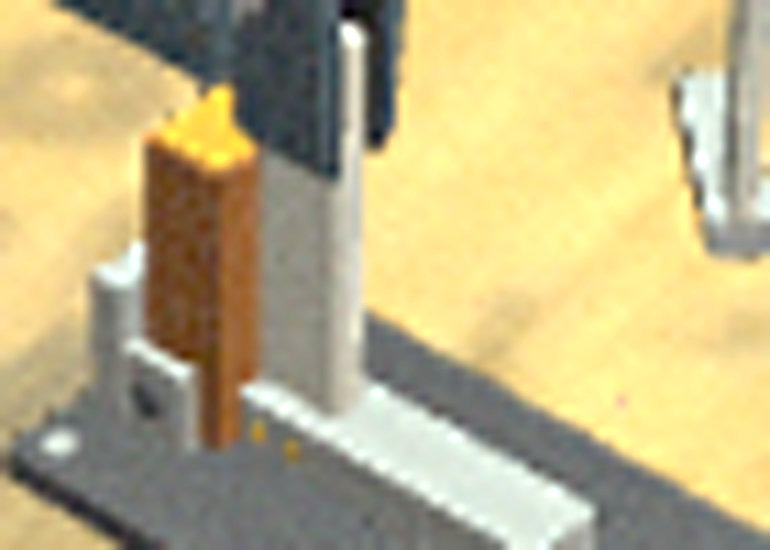

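```bash
python3 -m inch '[[[-0.0005,0.0001,0,0,0.0],[-0.001,0.0001,0,0,0.0],[-0.001,0.0001,0,0,0.0]]]'; python3 st.py
```

```text
time_s: 20.6
tcp_pos: [0.5992, 0.0327, 0.1224]
ee_rot: [-0.466, 0.531, 0.467, 0.531]
force: [-7.1, 0.5, 8.1]
width: 0.0118
t 20.6 tcp [0.5992 0.0327 0.1224] edge plate-x 0.0566 lat 0.0000 base z 0.0114 yawerr 0.0023 tilt [-0.0004  0.0001]
F plate -7.07 -0.43 8.12 M [0.202 0.949 0.034] w 0.011829628993525219
```

```bash
python3 -m inch '[[[0,0,-0.0003,0,0.0],[0,0,-0.0005,0,0.0],[0,0,-0.0005,0,0.0],[0,0,-0.0005,0,0.0]]]'; python3 st.py
python3 - <<'E'
from fit import *
c,s=np.cos(-.132),np.sin(-.132)
def w(x,y,z): return [.559+c*x-s*y,.0385+s*x+c*y,z]
a=proj('scene',np.array([w(.06,.02,.07),w(.06,.006,.07),w(.03,-.006,.07),w(.03,.006,.07),w(.06,-.02,.112)])); print(a, 'px/mm', (a[1]-a[0])/14)
im,_=snap('top','16'); sc,_=snap('scene','16')
g=sc[206:220].astype(float).sum(-1).mean(0); print([ (u,int(g[u])) for u in range(268,290)])
cv2.imwrite('pics/v16.png',sc); cv2.imwrite('pics/v16t.png',cv2.resize(im[150:300,170:370],None,fx=3,fy=3))
E
```

```text
time_s: 21.0
tcp_pos: [0.5993, 0.0327, 0.1224]
ee_rot: [-0.467, 0.531, 0.467, 0.531]
force: [-8.7, 0.0, 16.3]
width: 0.0117
t 21.0 tcp [0.5993 0.0327 0.1224] edge plate-x 0.0566 lat 0.0000 base z 0.0114 yawerr 0.0023 tilt [-0.0001  0.    ]
F plate -8.62 -1.13 16.3 M [ 0.146  1.501 -0.034] w 0.01172825824486558
[[274.64668383 216.23931294]
 [277.67438433 214.18769635]
 [287.39168666 216.4317536 ]
 [284.82638597 218.20852107]
 [283.29755514 199.74931075]] px/mm [ 0.21626432 -0.14654404]
[(268, 172), (269, 122), (270, 124), (271, 126), (272, 123), (273, 129), (274, 119), (275, 167), (276, 169), (277, 173), (278, 203), (279, 233), (280, 234), (281, 236), (282, 235), (283, 234), (284, 223), (285, 275), (286, 330), (287, 342), (288, 346), (289, 350)]
```

View pics/v16.png

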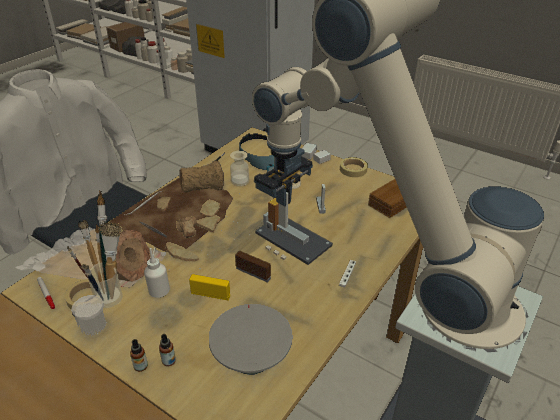

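View pics/v16t.png

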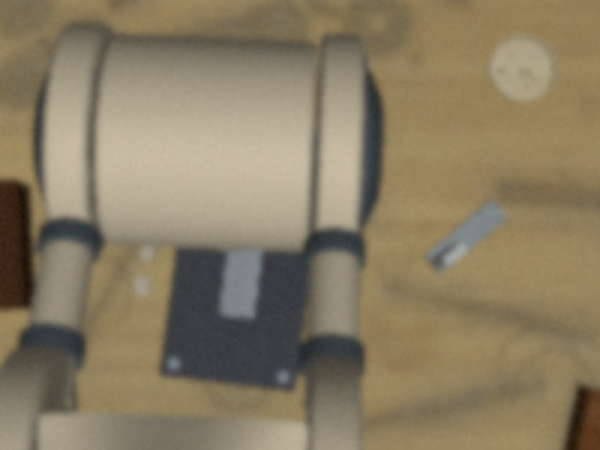

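Run:
```python
from fit import *
im,_=load('top','16')
g=im.astype(float).sum(-1)
for v in(240,244,248): print(v,[(u,int(g[v-1:v+2,u].mean())) for u in list(range(222,232))+list(range(240,260))+list(range(264,276))])
c,s=np.cos(-.132),np.sin(-.132)
def w(x,y,z): return [.558+c*x-s*y,.0382+s*x+c*y,z]
for v in(240,244,248):
    o=[]
    for y,z in((.06,.012),(.015,.032),(-.015,.032),(-.06,.012)):
        uv=proj('top',np.array([w(x,y,z) for x in np.linspace(-.1,.05,200)])); o.append(np.interp(v,uv[::-1,1],uv[::-1,0]))
    print(v,np.round(o,2))
```

```text
240 [(222, 390), (223, 396), (224, 395), (225, 388), (226, 363), (227, 298), (228, 230), (229, 193), (230, 181), (231, 185), (240, 186), (241, 174), (242, 184), (243, 207), (244, 277), (245, 349), (246, 392), (247, 399), (248, 392), (249, 391), (250, 397), (251, 399), (252, 399), (253, 400), (254, 403), (255, 388), (256, 327), (257, 243), (258, 189), (259, 180), (264, 184), (265, 177), (266, 182), (267, 181), (268, 178), (269, 184), (270, 180), (271, 185), (272, 200), (273, 236), (274, 277), (275, 313)]
244 [(222, 392), (223, 393), (224, 383), (225, 373), (226, 332), (227, 261), (228, 203), (229, 187), (230, 185), (231, 180), (240, 184), (241, 181), (242, 187), (243, 217), (244, 295), (245, 369), (246, 390), (247, 397), (248, 386), (249, 393), (250, 398), (251, 400), (252, 405), (253, 405), (254, 395), (255, 349), (256, 261), (257, 201), (258, 181), (259, 186), (264, 185), (265, 183), (266, 177), (267, 176), (268, 181), (269, 180), (270, 185), (271, 193), (272, 219), (273, 241), (274, 285), (275, 315)]
248 [(222, 389), (223, 393), (224, 382), (225, 355), (226, 299), (227, 224), (228, 191), (229, 187), (230, 186), (231, 179), (240, 183), (241, 187), (242, 211), (243, 281), (244, 353), (245, 388), (246, 400), (247, 391), (248, 393), (249, 396), (250, 403), (251, 402), (252, 406), (253, 404), (254, 392), (255, 330), (256, 245), (257, 196), (258, 180), (259, 187), (264, 178), (265, 181), (266, 187), (267, 181), (268, 174), (269, 182), (270, 182), (271, 199), (272, 216), (273, 252), (274, 286), (275, 325)]
240 [226.96 243.74 255.47 272.97]
244 [226.41 243.21 254.95 272.47]
248 [225.85 242.67 254.43 271.96]
```

Both cameras say the square sits about 1–2 mm to the plate's −y side of the centreline. I'll back off slightly, shift it by 1.4 mm and press again.

```bash
python3 -m inch '[[[0,0,0.0022,0,0.0],[-0.003,0.0004,0.0022,0,0.0],[-0.0028,0.0018,0.0022,0,0.0],[-0.0028,0.0018,0.0022,0,0.0],[-0.0013,0.0016,0.0022,0,0.0],[0.0002,0.0014,0.0022,0,0.0],[0.0002,0.0014,0.0022,0,0.0],[0.0002,0.0014,0.0022,0,0.0]]]'; python3 st.py;  python3 -m inch '[[[0,0,-0.0012,0,0.0],[0,0,-0.0017,0,0.0],[0,0,-0.0022,0,0.0],[0,0,-0.0022,0,0.0],[0,0,-0.0022,0,0.0]]]'; python3 st.py
```

```text
time_s: 21.9
tcp_pos: [0.5994, 0.0341, 0.1234]
ee_rot: [-0.466, 0.532, 0.467, 0.531]
force: [-4.4, 1.1, -1.6]
width: 0.0122
t 21.9 tcp [0.5994 0.0341 0.1234] edge plate-x 0.0566 lat 0.0014 base z 0.0124 yawerr 0.0022 tilt [-0.0011  0.0001]
F plate -4.54 0.53 -1.6 M [ 0.206  0.708 -0.02 ] w 0.01220843647250101
time_s: 22.4
tcp_pos: [0.5995, 0.0341, 0.1224]
ee_rot: [-0.467, 0.531, 0.467, 0.531]
force: [-9.2, 0.9, 18.7]
width: 0.0118
t 22.4 tcp [0.5995 0.0341 0.1224] edge plate-x 0.0567 lat 0.0014 base z 0.0114 yawerr 0.0022 tilt [-0.0001 -0.    ]
F plate -9.24 -0.33 18.71 M [ 0.188  2.059 -0.005] w 0.011788643494105721
```

```bash
python3 - <<'E'
from fit import *
im,_=snap('top','17'); sc,_=snap('scene','17')
g=im.astype(float).sum(-1)
def x(v,a,b,up):
    p=g[v-1:v+2,a:b].mean(0); t=(p.min()+p.max())/2; k=np.argmax(p>t if up else p<t); return a+k-1+(t-p[k-1])/(p[k]-p[k-1])
for v in(240,248): print(v,x(v,222,232,0),x(v,239,249,1),x(v,250,262,0))
p=sc[206:220].astype(float).sum(-1).mean(0); print([(u,int(p[u])) for u in range(272,282)])
for v in range(206,229,4): print(v,sc[v-1:v+2,272:280].astype(float).sum(-1).mean(0).astype(int))
a=cv2.resize(sc[180:250,250:330],None,fx=8,fy=8,interpolation=cv2.INTER_CUBIC); cv2.imwrite('pics/v17.png',np.clip(a*1.5,0,255).astype(np.uint8))
E
python3 st.py
```

```text
240 227.18627450980392 243.90950226244345 255.6497975708502
248 226.14691943127963 242.83260869565217 254.63333333333333
[(272, 119), (273, 125), (274, 119), (275, 164), (276, 170), (277, 175), (278, 218), (279, 231), (280, 234), (281, 235)]
206 [116 147 166 177 169 181 232 238]
210 [125 128 115 164 171 164 221 232]
214 [116 120 115 164 168 181 218 226]
218 [118 128 116 168 170 175 213 231]
222 [179 131 119 168 167 174 221 233]
226 [247 135 120 167 182 319 338 355]
t 22.5 tcp [0.5995 0.0341 0.1224] edge plate-x 0.0566 lat 0.0014 base z 0.0114 yawerr 0.0023 tilt [-0.0002 -0.    ]
F plate -10.99 -0.76 18.67 M [ 0.187  2.012 -0.03 ] w 0.011880145042140957
```

View pics/v17.png

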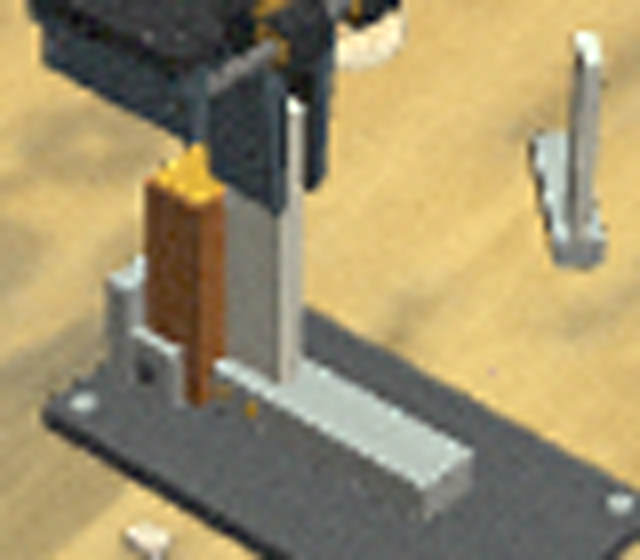

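Measured in the top view, the square is now centred on the plate to about 0.1 px. The post edge is vertical, and the forces are steady at about 10 N towards the post and 20 N down. Handing in.

```bash
python3 -c "
from cell import bot
print(bot.hand_in())"
```

```text
the job is handed in; nothing more can be done
None
```

I finished the job and handed it in at about 22.5 s, with the gripper still holding the square pressed into the corner.

- **Chips and block:** I swept the three chips off the plate's +y side with the dark scraper block, touching them with nothing else. They lie on the table clear of the plate. The block stands about 0.2 m to the side of it.
- **Square:** I gripped the large try square high on its blade, turned it half round and pushed the post back to its stop. The first press sat 1–2 mm off the centreline, so I backed off, shifted it 1.4 mm and pressed again.
- **Last checks:** The post's near edge is vertical and parallel to the blade in the scene camera. The square is centred on the plate to about 0.1 px in the top view. The push was steady at about 10 N towards the post and about 20 N down, with tool tilt under 0.001 rad. The dish, the tape roll and the look-alikes showed no sign of being disturbed in the pictures; I did not measure them again.
- **One disagreement:** The arm's position put the contact edge at 56.6 mm along the plate instead of the stated 60 mm. I put this down to the camera calibration, because the post was rigid under the push and looked vertical. I could not measure full contact along the plate and post directly; it is inferred from those forces, the tilt and the pictures.

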